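# Assemble a stepped display plinth for a bird mount

## Robot

A 7-joint arm with a two-finger parallel gripper is mounted at the origin on the work surface. World frame = base frame: x ahead of the robot, y to its left, z up, the work surface at z = 0. Lengths are in m, angles in rad, forces in N, time in s.
With the tool pointing down it reaches from about 0.4 to 0.85 m from the base axis. Payload 4.5 kg.
Tool frame: the origin (TCP) lies between the finger pads; the fingertips stand 19 mm ahead of it and the grasp point (between the pads) is the TCP (r.tips_ahead is the distance from the TCP to the fingertips, in m); z points along the fingers, y is the line along which they close (so a half turn about z gives the same grasp; the last joint's range is limited). The gripper opens to 88 mm and grips with 3 to 60 N. Pads are 18 mm wide; open, the fingers measure 123 mm over their backs; the gripper's body (75 mm by 187 mm) begins 45 mm behind the grasp point.
Start: joints at [-1.295, 0.689, -0.195, 1.565, 0.157, 0.902, -0.215], TCP at [0.15, 0.607, 0.219] pointing down, gripper open.
Joint ranges: [-3.01, 3.01], [-0.46, 2.08], [-1.47, 1.51], [0.13, 2.56], [-1, 4.14], [0.04, 2.09], [-2.66, 2.66]. Speed limits (rad/s): [2.57, 2.57, 3.14, 3.14, 3.14, 3.14, 3.14].

## Interface

Orientations are given as a unit quaternion [x, y, z, w].
In Python, from plant import r, cams, models gives the robot as it stands. The module is installed in compiled form; this text tells all that it offers.
- The arm moves only by the tool jog_arm, never from a script. Its arguments are lists of equal length, an entry for each row: "turn": the turn, a rotation vector about the tool's x, y, z in rad, a list of three; "translation": the shift along the tool's x, y, z in m, a list of three; "grip": the closure, from 0 (fully open) to 1 (shut). In form: {"turn": [[ax, ay, az], ...], "translation": [[tx, ty, tz], ...], "grip": [grip, ...]}. A call has 1 to 20 rows; each row is the pose to reach, as a shift and turn from the pose commanded when the call began, along the tool's axes at that moment; what a row does not reach only later rows make up. A row lasts 1/8 s, in which the tool goes at most 62.5 mm and 10.7 degrees, less where a joint would pass 70% of its speed; a pose out of reach is approached as far as the arm can. A call with a gripper value outside its range is refused whole. The fingers move at their own pace and stop on an object; "force" is the grip in N (left out, the last holds). Time passes only in rows, so rows that repeat a pose let the fingers close. It gives the time, the measured TCP pose, the force, the opening and the grip force at its end, in the units of the state.
- r.get_state(): the state, without advancing time (a new reading comes with each control period).
- cams.snapshot(name): name is "side" or "top"; returns the picture (400x640x3 uint8, red, green, blue); there is no depth.
- cams.camera_params(name): a dict with "fx", "fy", "cx", "cy" (pixels), "eye" and "orientation" of the camera in the world. Camera axes: x right, y up, looking along -z (the intrinsics and any distortion apply to the point x, -y, -z); pixel columns grow to the right and rows downward; lengths in m; the calibration is good to about 2 mm. A picture is of the moment at which its call begins. camera_params takes no time and is no camera call.
- r.finish_job(): hands the job in; it is judged then, once.
Trained networks look in the newest picture that a camera, given by its name, has taken for a name from the list of things; names that differ only in an ending like _2 or _b are one class to them, and where a whole thing is asked for, a point or a joint stands for the part that bears it (a point fixed in the world has none). Each returns a list of dicts, best first, with "p" (0 to 1); they miss things now and then, are a little off and sometimes report something else, mostly with a low value. They report only what shows in the picture. A call takes as long as a camera call. They do not tell look-alikes from the thing itself.
- models.find_in(camera, name): "position" ([x, y, z] in m, in world coordinates, good to about 4 mm: the middle of the surface that is visible of it).
- models.masks_of(camera, name): "pixels" (400x640 bool, what is visible of it).
- models.place_of(camera, name): "position" ([x, y, z] in m, in world coordinates, good to about 4 mm: a listed point, or the origin of a listed thing).
The state is a dict: "clock": time; "q": joint angles; "qd": joint speeds; "joint_torque": joint torques, N m; "tool_pos": TCP position; "eef_rot": TCP orientation; "contact_force": force on the tool from outside, world axes, zero at the start; "moment": the same for the moment, N m; "opening": opening from 0.0 (shut) to 1.0 (fully open); "finger_force": force on a finger pad.
Only numpy, scipy, OpenCV 4.12 (cv2) and the standard library are available. Lean on these libraries where they do the work, as an engineer would, in place of code of your own. Each camera call takes 0.05 s, during which the arm holds its last target. There are 200 camera calls.

## Task

Build the stepped plinth on the stand's pin: thread every wooden ring that lies on the bench onto the pin one by one, the largest first and each next one smaller, so that they lie flat on one another. Then slide the thin plate along its board until 3 to 5 cm of its end sticks out over the open front edge (the end nearer the stand), grip it there, thread its hole onto the pin on top of the rings, and finish with the thick collar on the pin on top of the plate. Let go of everything and leave the dish, pot, tin and cork block where they are.

Things in the scene. Friction and masses are not known exactly. Their poses are not given: they have to be found in the camera images.
- stand: assembly stand fixed to the bench: a dark round wooden foot, 90 mm across and 20 mm high, with an upright steel pin 16 mm thick in its middle. The pin rises 58 mm above the foot's top face (on which the first ring rests); its last 4 mm taper to 9 mm. Origin: centre of the foot's underside, on the bench; z is up along the pin.
- pin_tip (a point): centre of the pin's top end, 78 mm above the bench, on the pin's axis
- ring1_mid (a point): flat light-wood ring, 70 mm outside diameter, 22 mm hole, 10 mm thick (largest of five sizes; may be absent). It lies flat on the bench. Point: centre of the hole, half-way up (5 mm above its underside); z is the ring's axis.
- ring2_mid (a point): flat light-wood ring, 62 mm outside diameter, 22 mm hole, 10 mm thick (second largest of five sizes; may be absent). It lies flat on the bench. Point: centre of the hole, half-way up (5 mm above its underside); z is the ring's axis.
- ring3_mid (a point): flat light-wood ring, 54 mm outside diameter, 22 mm hole, 10 mm thick (middle size of five sizes; may be absent). It lies flat on the bench. Point: centre of the hole, half-way up (5 mm above its underside); z is the ring's axis.
- ring4_mid (a point): flat light-wood ring, 46 mm outside diameter, 22 mm hole, 10 mm thick (second smallest of five sizes; may be absent). It lies flat on the bench. Point: centre of the hole, half-way up (5 mm above its underside); z is the ring's axis.
- ring5_mid (a point): flat light-wood ring, 38 mm outside diameter, 22 mm hole, 10 mm thick (smallest of five sizes; may be absent). It lies flat on the bench. Point: centre of the hole, half-way up (5 mm above its underside); z is the ring's axis.
- collar_mid (a point): thick light-wood collar, 50 mm outside diameter, 22 mm hole, 24 mm high (more than twice as thick as any ring), standing on the bench. Point: centre of the hole, half-way up (12 mm above its underside); z is its axis.
- board: plywood slide board fixed to the bench, 200 mm long (x), 90 mm wide (y), top face 40 mm above the bench. Two dark battens 14 mm wide and 8 mm high run along its whole long sides and leave a lane 62 mm wide between them, open at both ends. Origin: centre of its underside; its -x axis points along the lane to the front edge (at x = -100 mm), the end that faces the stand's side of the bench; the rear edge is at x = +100 mm.
- plate_mid (a point): thin aluminium plate, 120 mm long (x) by 56 mm wide (y), 4 mm thick, about 70 g, with a 22 mm hole in its middle. It lies flat on the board's lane between the battens (3 mm of play each side), its length along the lane, wholly on the board at first; once 60 mm hangs out it would tip off. Point: centre of the hole, half-way through the thickness (42 mm above the bench when on the board); z is its normal.
- dish_mid (a point): bystander: small white dish, 56 mm across, 22 mm high; point on its axis 11 mm up
- pot_mid (a point): bystander: amber glass pot, 44 mm across, 42 mm high; point on its axis 21 mm up
- tin_mid (a point): bystander: round metal tin, 64 mm across, 30 mm high; point on its axis 15 mm up
- block_mid (a point): bystander: cork block, 60 x 45 x 30 mm; point at its centre
Things that resemble listed ones, but are neither listed nor needed, are in the scene too. Of the things shaped like the part that bears collar_mid, the wooden one is meant.

How it is judged:
On the way, in this order (a step that is already met when the one before it is completed fails the run):
1. the 70 mm ring is threaded on the pin (skipped if absent) (horizontal distance between ring1_mid and pin_tip below 0.006 m and z of ring1_mid in the frame of stand below 0.067 m and (angle between ring1_mid's own z axis and vertical below 0.09 rad or angle between ring1_mid's own z axis and vertical above 3.05 rad)), for 0.2 s.
2. the 62 mm ring is threaded on the pin (skipped if absent) (horizontal distance between ring2_mid and pin_tip below 0.006 m and z of ring2_mid in the frame of stand below 0.067 m and (angle between ring2_mid's own z axis and vertical below 0.09 rad or angle between ring2_mid's own z axis and vertical above 3.05 rad)), for 0.2 s.
3. the 54 mm ring is threaded on the pin (skipped if absent) (horizontal distance between ring3_mid and pin_tip below 0.006 m and z of ring3_mid in the frame of stand below 0.067 m and (angle between ring3_mid's own z axis and vertical below 0.09 rad or angle between ring3_mid's own z axis and vertical above 3.05 rad)), for 0.2 s.
4. the 46 mm ring is threaded on the pin (skipped if absent) (horizontal distance between ring4_mid and pin_tip below 0.006 m and z of ring4_mid in the frame of stand below 0.067 m and (angle between ring4_mid's own z axis and vertical below 0.09 rad or angle between ring4_mid's own z axis and vertical above 3.05 rad)), for 0.2 s.
5. the 38 mm ring is threaded on the pin (skipped if absent) (horizontal distance between ring5_mid and pin_tip below 0.006 m and z of ring5_mid in the frame of stand below 0.067 m and (angle between ring5_mid's own z axis and vertical below 0.09 rad or angle between ring5_mid's own z axis and vertical above 3.05 rad)), for 0.2 s.
6. the plate lies on the board with its front end 28 to 58 mm out over the board's front edge (x of plate_mid in the frame of board between -0.098 and -0.068 m and z of plate_mid in the frame of board between 0.039 and 0.0455 m), for 0.2 s.
7. the plate is threaded on the pin (horizontal distance between plate_mid and pin_tip below 0.006 m and z of plate_mid in the frame of stand below 0.072 m and (angle between plate_mid's own z axis and vertical below 0.09 rad or angle between plate_mid's own z axis and vertical above 3.05 rad)), for 0.2 s.
8. the collar is threaded on the pin (horizontal distance between collar_mid and pin_tip below 0.006 m and z of collar_mid in the frame of stand below 0.088 m and (angle between collar_mid's own z axis and vertical below 0.09 rad or angle between collar_mid's own z axis and vertical above 3.05 rad)), for 0.2 s.
At the end, for the whole second after the job is handed in: Every ring present, the plate above them and the collar on the plate (centres 11 to 18 mm apart in height) are on the pin, each within 6 mm of its axis and flat within 0.09 rad, every smaller ring above every larger one; all released and at rest (all of step 1 and all of step 2 and all of step 3 and all of step 4 and all of step 5 and all of step 7 and all of step 8 and linear speed of each of ring1, ring2, ring3, ring4, ring5, plate, collar below 0.02 m/s and ((angle between ring1_mid's own z axis and vertical below 0.09 rad and z of ring2_mid in the frame of ring1_mid above 0.007 m) or (angle between ring1_mid's own z axis and vertical above 3.05 rad and z of ring2_mid in the frame of ring1_mid below -0.007 m)) and ((angle between ring1_mid's own z axis and vertical below 0.09 rad and z of ring3_mid in the frame of ring1_mid above 0.007 m) or (angle between ring1_mid's own z axis and vertical above 3.05 rad and z of ring3_mid in the frame of ring1_mid below -0.007 m)) and ((angle between ring1_mid's own z axis and vertical below 0.09 rad and z of ring4_mid in the frame of ring1_mid above 0.007 m) or (angle between ring1_mid's own z axis and vertical above 3.05 rad and z of ring4_mid in the frame of ring1_mid below -0.007 m)) and ((angle between ring1_mid's own z axis and vertical below 0.09 rad and z of ring5_mid in the frame of ring1_mid above 0.007 m) or (angle between ring1_mid's own z axis and vertical above 3.05 rad and z of ring5_mid in the frame of ring1_mid below -0.007 m)) and ((angle between ring2_mid's own z axis and vertical below 0.09 rad and z of ring3_mid in the frame of ring2_mid above 0.007 m) or (angle between ring2_mid's own z axis and vertical above 3.05 rad and z of ring3_mid in the frame of ring2_mid below -0.007 m)) and ((angle between ring2_mid's own z axis and vertical below 0.09 rad and z of ring4_mid in the frame of ring2_mid above 0.007 m) or (angle between ring2_mid's own z axis and vertical above 3.05 rad and z of ring4_mid in the frame of ring2_mid below -0.007 m)) and ((angle between ring2_mid's own z axis and vertical below 0.09 rad and z of ring5_mid in the frame of ring2_mid above 0.007 m) or (angle between ring2_mid's own z axis and vertical above 3.05 rad and z of ring5_mid in the frame of ring2_mid below -0.007 m)) and ((angle between ring3_mid's own z axis and vertical below 0.09 rad and z of ring4_mid in the frame of ring3_mid above 0.007 m) or (angle between ring3_mid's own z axis and vertical above 3.05 rad and z of ring4_mid in the frame of ring3_mid below -0.007 m)) and ((angle between ring3_mid's own z axis and vertical below 0.09 rad and z of ring5_mid in the frame of ring3_mid above 0.007 m) or (angle between ring3_mid's own z axis and vertical above 3.05 rad and z of ring5_mid in the frame of ring3_mid below -0.007 m)) and ((angle between ring4_mid's own z axis and vertical below 0.09 rad and z of ring5_mid in the frame of ring4_mid above 0.007 m) or (angle between ring4_mid's own z axis and vertical above 3.05 rad and z of ring5_mid in the frame of ring4_mid below -0.007 m)) and ((angle between plate_mid's own z axis and vertical below 0.09 rad and z of collar_mid in the frame of plate_mid between 0.011 and 0.018 m) or (angle between plate_mid's own z axis and vertical above 3.05 rad and z of collar_mid in the frame of plate_mid between -0.018 and -0.011 m)) and ((angle between plate_mid's own z axis and vertical below 0.09 rad and z of ring1_mid in the frame of plate_mid below -0.004 m) or (angle between plate_mid's own z axis and vertical above 3.05 rad and z of ring1_mid in the frame of plate_mid above 0.004 m)) and ((angle between plate_mid's own z axis and vertical below 0.09 rad and z of ring2_mid in the frame of plate_mid below -0.004 m) or (angle between plate_mid's own z axis and vertical above 3.05 rad and z of ring2_mid in the frame of plate_mid above 0.004 m)) and ((angle between plate_mid's own z axis and vertical below 0.09 rad and z of ring3_mid in the frame of plate_mid below -0.004 m) or (angle between plate_mid's own z axis and vertical above 3.05 rad and z of ring3_mid in the frame of plate_mid above 0.004 m)) and ((angle between plate_mid's own z axis and vertical below 0.09 rad and z of ring4_mid in the frame of plate_mid below -0.004 m) or (angle between plate_mid's own z axis and vertical above 3.05 rad and z of ring4_mid in the frame of plate_mid above 0.004 m)) and ((angle between plate_mid's own z axis and vertical below 0.09 rad and z of ring5_mid in the frame of plate_mid below -0.004 m) or (angle between plate_mid's own z axis and vertical above 3.05 rad and z of ring5_mid in the frame of plate_mid above 0.004 m))); the robot touches nothing.
It fails at once if the white dish is shoved more than 60 mm away (distance of dish_mid from where it was at the start of the episode above 0.06 m).
It fails at once if the amber pot is shoved more than 60 mm away (distance of pot_mid from where it was at the start of the episode above 0.06 m).
It fails at once if the round tin is shoved more than 60 mm away (distance of tin_mid from where it was at the start of the episode above 0.06 m).
It fails at once if the cork block is shoved more than 60 mm away (distance of block_mid from where it was at the start of the episode above 0.06 m).
Of ring1, ring2, ring3, ring4, ring5 only 3 to 4 are there at a start; the rules pass over those that are not, and their reading is None.
At some moment in a run one of ring1, ring2, ring3, ring4, ring5, collar may be knocked a few centimetres aside while the robot is not near it.
It also fails if it takes over 210 s, if anything falls off the work surface, if the arm or the gripper's body presses on something with over 40 N, if the wrist force passes 120 N, or if a joint passes its speed limit or range.

## Working session

There is one attempt and no reset: what is moved stays moved. The work goes in short steps, Python scripts to look and compute and a tool call to move; the robot and the scene stay as the last step left them, time stands still between calls to the robot, and variables do not carry over. Pictures are saved under pics/ and viewed, at most 15 in all, crops included, and the job is handed in when it is done.

Besides the shell and the picture viewer there is one more tool, called after "Call:" by a JSON object that holds its "api" and its "payload", one argument or row to a line. jog_arm: Moves the arm, as the interface text tells. Its arguments: {"type":"object","properties":{"turn":{"type":"array"},"translation":{"type":"array"},"grip":{"type":"array"},"force":{"type":"number"}},"required":["turn","translation","grip"]}

```bash
mkdir -p pics; cat > h.py <<'E'
from plant import r,cams,models
import numpy as np,cv2
from scipy.spatial.transform import Rotation as R
def save(n,f,crop=None,scale=1):
    im=cams.snapshot(n)
    if crop: a,b,c,d=crop; im=im[b:d,a:c]
    if scale!=1: im=cv2.resize(im,None,fx=scale,fy=scale,interpolation=cv2.INTER_CUBIC)
    cv2.imwrite('pics/'+f,im[:,:,::-1]); return im
def proj(n,p):
    c=cams.camera_params(n);o=R.from_quat(c['orientation']).inv().apply(np.array(p)-c['eye'])
    return np.array([c['cx']+c['fx']*o[0]/-o[2],c['cy']-c['fy']*o[1]/-o[2]])
def unproj(n,uv,z):
    c=cams.camera_params(n);d=np.array([(uv[0]-c['cx'])/c['fx'],-(uv[1]-c['cy'])/c['fy'],-1])
    d=R.from_quat(c['orientation']).apply(d);e=np.array(c['eye']);return e+d*(z-e[2])/d[2]
E
python3 - <<'E'
from h import *
save('top','t0.png');save('side','s0.png')
for n in ('top','side'): print(cams.camera_params(n))
s=r.get_state();print(s)
for n in ['stand','ring1_mid','ring2_mid','ring3_mid','ring4_mid','ring5_mid','collar_mid','board','plate_mid','dish_mid','pot_mid','tin_mid','block_mid']:
    for d in models.place_of('top',n): print(n,np.round(d['position'],3),round(d['p'],2),proj('top',d['position']).round())
E
```

```text
{'fx': 435.61577504132816, 'fy': 435.61577504132816, 'cx': 321.1031813619693, 'cy': 197.06577916529727, 'eye': array([ 0.35319108, -0.03735294,  1.3691024 ]), 'orientation': array([ 0.05108926, -0.05772974, -0.70491325,  0.70509182])}
{'fx': 455.281790146528, 'fy': 455.281790146528, 'cx': 324.8622096686673, 'cy': 203.3130372533264, 'eye': array([ 0.48357363, -0.81986576,  0.89425516]), 'orientation': array([ 0.37490316, -0.01839473, -0.03032632,  0.92638522])}
{'clock': 0.1, 'q': array([-1.29521095,  0.68990124, -0.1945558 ,  1.56619164,  0.15729142,
        0.90252003, -0.21509001]), 'qd': array([-0.0017191 , -0.00291116,  0.00042018, -0.00205751, -0.00072057,
        0.00100025, -0.00077992]), 'joint_torque': array([-2.75521495e-03, -5.28504503e+01, -1.27139881e+00, -1.53838384e+01,
       -5.26214240e-02,  2.03775744e-03,  3.89441345e-05]), 'tool_pos': array([0.1495311 , 0.60624741, 0.21790336]), 'eef_rot': array([ 1.20547464e-01,  9.92707231e-01, -8.12477983e-04, -5.31330692e-05]), 'contact_force': array([-0.4975979 ,  0.29403059,  0.27110194]), 'moment': array([-0.02328585, -0.01988308, -0.00670768]), 'finger_force': 0.0, 'opening': 0.9966914994743624}
stand [ 0.426  0.025 -0.001] 0.73 [297. 241.]
ring2_mid [0.632 0.05  0.006] 0.74 [290. 176.]
ring3_mid [ 0.639 -0.325  0.004] 0.47 [407. 174.]
ring4_mid [ 0.459 -0.253  0.008] 0.43 [386. 230.]
collar_mid [ 0.568 -0.44   0.017] 0.58 [445. 196.]
collar_mid [ 0.478 -0.366  0.012] 0.53 [422. 224.]
board [0.534 0.265 0.002] 0.87 [221. 207.]
board [0.431 0.025 0.076] 0.66 [296. 238.]
plate_mid [0.535 0.267 0.044] 0.61 [218. 205.]
dish_mid [ 0.714 -0.186  0.015] 0.47 [364. 151.]
pot_mid [ 0.372 -0.319  0.019] 0.75 [408. 259.]
tin_mid [0.756 0.039 0.017] 0.8 [293. 138.]
tin_mid [ 0.638 -0.326  0.007] 0.49 [407. 175.]
block_mid [0.688 0.328 0.013] 0.74 [202. 159.]
```

View pics/t0.png

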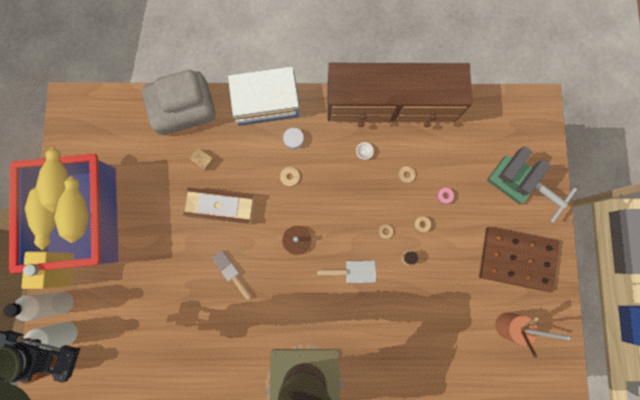

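View pics/s0.png

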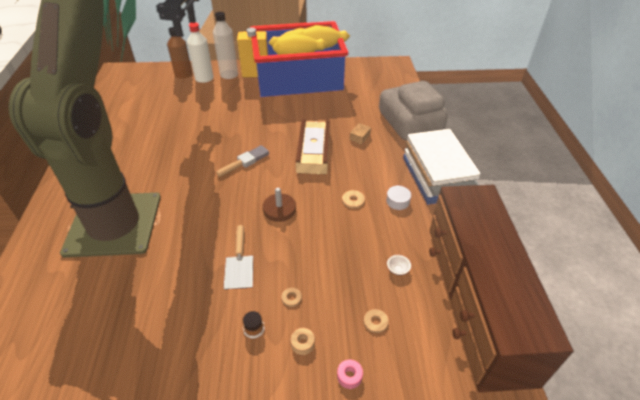

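```bash
python3 - <<'E'
from h import *
save('side','s1.png',(240,20,640,320),2)
save('top','t1.png',(190,120,470,280),2.8)
for n in ['stand','ring1_mid','ring2_mid','ring3_mid','ring4_mid','ring5_mid','collar_mid','board','plate_mid','pin_tip']:
    for d in models.place_of('side',n): print(n,np.round(d['position'],3),round(d['p'],2),proj('side',d['position']).round())
E
```

```text
stand [ 0.43   0.024 -0.001] 0.86 [279. 211.]
ring1_mid [ 0.458 -0.252  0.009] 0.29 [292. 296.]
ring2_mid [0.631 0.051 0.007] 0.8 [352. 198.]
ring2_mid [0.684 0.326 0.018] 0.73 [360. 133.]
ring3_mid [ 0.641 -0.321  0.008] 0.9 [376. 319.]
ring3_mid [ 0.532  0.266 -0.003] 0.5 [312. 153.]
ring4_mid [ 0.455 -0.251  0.006] 0.52 [290. 297.]
ring5_mid [ 0.479 -0.365  0.012] 0.22 [303. 341.]
collar_mid [ 0.481 -0.369  0.014] 0.74 [304. 343.]
collar_mid [ 0.569 -0.439  0.014] 0.66 [349. 373.]
board [ 0.529  0.266 -0.003] 0.87 [312. 153.]
plate_mid [0.532 0.268 0.046] 0.93 [312. 139.]
pin_tip [0.428 0.024 0.078] 0.68 [277. 190.]
pin_tip [ 0.456 -0.254  0.008] 0.42 [290. 297.]
```

View pics/s1.png

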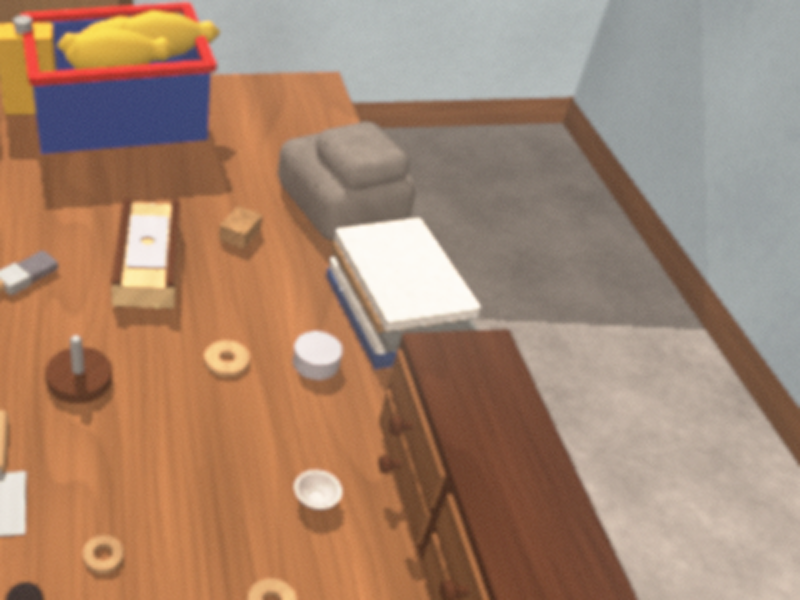

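View pics/t1.png

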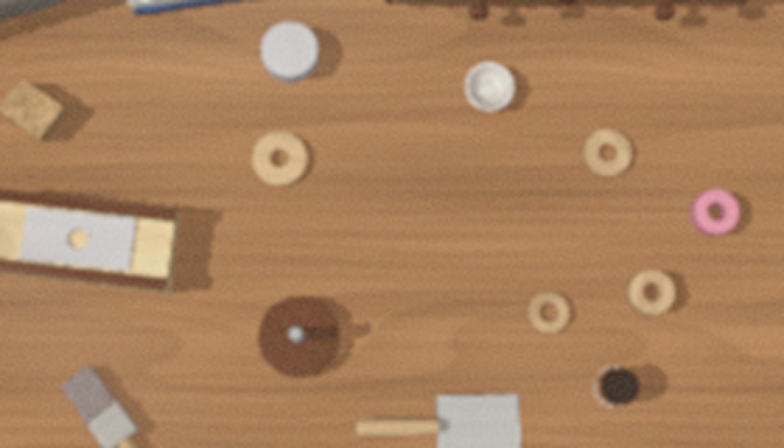

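Top picture: rings at (290,176), (407,174), (386,231). Collar candidates are the wooden one at (423,224) and the pink look-alike at (446,195). I choose the wooden one, and the crop confirms it. Other look-alikes are the scraper and spatula, which resemble the plate; the real plate is on the board at (218,205). Sizes read about 63, 55 and 46 mm, so the rings are 2, 3 and 4.

```bash
cat >> h.py <<'E'
def sil(cam,guess,z,name,rad=25):
    """centre of filled silhouette nearest guess, unprojected at mid height z"""
    g=proj(cam,guess);best=None
    for d in models.masks_of(cam,name):
        m=d['pixels'].astype(np.uint8)
        cs,_=cv2.findContours(m,cv2.RETR_EXTERNAL,cv2.CHAIN_APPROX_NONE)
        if not cs: continue
        c=max(cs,key=cv2.contourArea);f=np.zeros_like(m);cv2.drawContours(f,[c],-1,1,-1)
        v,u=np.nonzero(f);k=np.array([u.mean(),v.mean()])
        if np.hypot(*(k-g))<rad and (best is None or np.hypot(*(k-g))<best[0]):
            p=unproj(cam,k,z);best=(np.hypot(*(k-g)),p,k,f.sum(),d['p'])
    return best and best[1:]
def look(name,guess,z,cam2=('top','side')):
    for cam in cam2:
        cams.snapshot(cam);s=sil(cam,guess,z,name)
        print(name,cam,None if s is None else (s[0].round(4),s[1].round(1),int(s[2]),round(s[3],2)))
E
python3 - <<'E'
from h import *
for n,g,z in [('ring2_mid',(.632,.05,.005),.005),('ring3_mid',(.639,-.325,.005),.005),('ring4_mid',(.457,-.252,.005),.005),('collar_mid',(.48,-.367,.012),.012),('plate_mid',(.534,.267,.042),.042)]: look(n,g,z)
# colour: foot dark & plate/pin
for cam in ('top','side'):
    im=cams.snapshot(cam).astype(int)
    u,v=proj(cam,(.428,.024,.02)).round().astype(int)
    sub=im[v-35:v+35,u-35:u+35]
    m=(sub[...,0]<115)&(sub.sum(2)<235)
    n,l,st,ce=cv2.connectedComponentsWithStats(m.astype(np.uint8))
    i=1+st[1:,4].argmax();k=ce[i]+[u-35,v-35];print(cam,'foot comp',st[i],k,unproj(cam,k,.01).round(4))
    print([ (d['position']).round(4) if hasattr(d['position'],'round') else d['position'] for d in models.place_of(cam,'pin_tip')])
    for d in models.masks_of(cam,'stand')[:1]:
        vv,uu=np.nonzero(d['pixels']);print('stand mask',uu.min(),uu.max(),vv.min(),vv.max(),len(uu))
    for d in models.masks_of(cam,'board')[:1]:
        vv,uu=np.nonzero(d['pixels']);print('board rect',cv2.minAreaRect(np.c_[uu,vv].astype(np.int32)))
E
```

```text
ring2_mid top (array([0.631 , 0.0507, 0.005 ]), array([289.4, 176.6]), 306, 0.83)
ring2_mid side (array([0.6314, 0.0508, 0.005 ]), array([352.7, 199. ]), 322, 0.51)
ring3_mid top (array([ 0.6378, -0.3253,  0.005 ]), array([407. , 174.7]), 165, 0.57)
ring3_mid side (array([ 0.6385, -0.3239,  0.005 ]), array([375.2, 321.1]), 459, 0.91)
ring4_mid top None
ring4_mid side (array([ 0.4564, -0.2518,  0.005 ]), array([290.9, 297.1]), 283, 0.6)
collar_mid top (array([ 0.4762, -0.3652,  0.012 ]), array([421.8, 224.9]), 208, 0.56)
collar_mid side (array([ 0.4786, -0.3638,  0.012 ]), array([302.4, 340.9]), 527, 0.67)
plate_mid top (array([0.5329, 0.2669, 0.042 ]), array([217.8, 205.5]), 713, 0.96)
plate_mid side (array([0.5335, 0.2679, 0.042 ]), array([312.9, 140.4]), 506, 0.9)
top foot comp [37 31 12  6 55] [304.25454545 238.49090909] [0.4338 0.0023 0.01  ]
[[0.4309, 0.0289, 0.08]]
stand mask 284 310 226 254 621
board rect ((219.35000610351562, 206.04998779296875), (68.58935546875, 30.829858779907227), 8.130102157592773)
side foot comp [ 21  37  31  14 196] [280.2244898  215.12755102] [ 0.4331 -0.0023  0.01  ]
[[0.4281, 0.0222, 0.0784]]
stand mask 262 296 188 221 846
board rect ((311.92388916015625, 146.0659942626953), (33.77110290527344, 54.290252685546875), 4.085616588592529)
```

```bash
python3 - <<'E'
from h import *
im=cams.snapshot('top')[185:265,180:330];im2=cams.snapshot('side')[165:225,255:305]
a=cv2.resize(im,(750,400),interpolation=cv2.INTER_CUBIC);cv2.imwrite('pics/st.png',a[:,:,::-1])
b=cv2.resize(im2,(600,720)[::1],interpolation=cv2.INTER_CUBIC)[:600];cv2.imwrite('pics/ss.png',cv2.resize(im2,(500,600),interpolation=cv2.INTER_CUBIC)[:,:,::-1])
E
```

```text
(no output)
```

View pics/st.png

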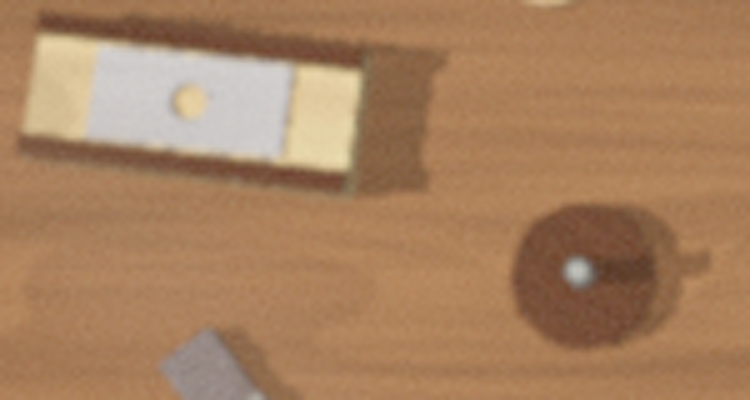

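View pics/ss.png

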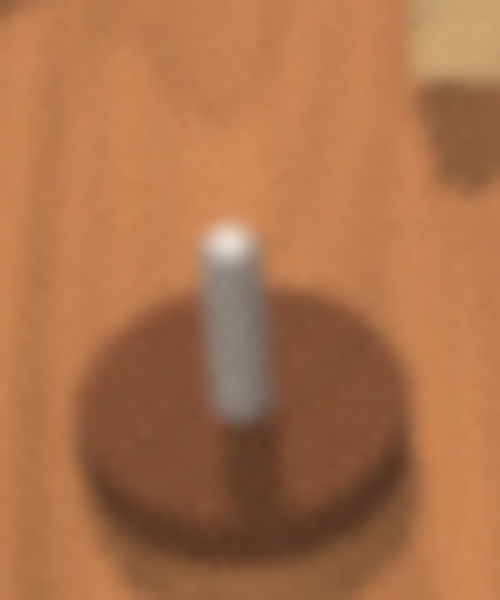

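Top crop: pin tip at (295.5,239.1), foot silhouette centre at (296.8,240.2), plate and lane tilted about 6°. Side crop: pin tip at (277.3,188.8), foot top centre at (279.3,205.6).

```bash
python3 - <<'E'
from h import *
print(unproj('top',(295.5,239.1),.077),unproj('top',(296.8,240.2),.01))
print(unproj('side',(277.2,188.8),.077),unproj('side',(279.3,205.6),.02))
f=lambda x,y:(180+x/5-.1*4,185+y/5-.4)
P=[unproj('top',f(*p),.044)[:2].round(4) for p in [(97,45),(293,67),(285,157),(88,137)]];print('plate',P,np.mean(P,0))
P=[unproj('top',f(*p),.048)[:2].round(4) for p in [(370,52),(352,192),(20,150),(40,14)]];print('board',P,np.mean(P,0))
E
```

```text
[0.42801934 0.02617163 0.077     ] [0.42849099 0.02539805 0.01      ]
[0.42935898 0.02839181 0.077     ] [0.43130587 0.02300008 0.02      ]
plate [array([0.5694, 0.3255]), array([0.5558, 0.2048]), array([0.5002, 0.2081]), array([0.5124, 0.3286])] [0.53445 0.26675]
board [array([0.5645, 0.1572]), array([0.4784, 0.1661]), array([0.504 , 0.3684]), array([0.588 , 0.3601])] [0.533725 0.26295 ]
```

Call:
{"api": "jog_arm", "payload": {
  "turn": [
    [0,0,0.242],
    [0,0,0.242],
    [0,0,0.242],
    [0,0,0.242]
  ],
  "translation": [
    [0,0,0],
    [0,0,0],
    [0,0,0],
    [0,0,0]
  ],
  "grip": [0,0,0,0]
}}

```text
clock: 3.35
tool_pos: [0.1496, 0.6069, 0.2186]
eef_rot: [0.239, 0.971, 0.0, -0.0]
contact_force: [-0.3, -0.7, 0.2]
opening: 0.998
finger_force: 0.0
```

Call:
{"api": "jog_arm", "payload": {
  "turn": [
    [0,0,-0.483],
    [0,0,-0.483],
    [0,0,-0.483],
    [0,0,-0.483]
  ],
  "translation": [
    [0,0,0],
    [0,0,0],
    [0,0,0],
    [0,0,0]
  ],
  "grip": [0,0,0,0]
}}

```text
clock: 3.85
tool_pos: [0.1499, 0.6068, 0.2186]
eef_rot: [0.001, 1.0, 0.0, -0.0]
contact_force: [0.2, 0.2, -0.7]
opening: 0.999
finger_force: 0.0
```

Call:
{"api": "jog_arm", "payload": {
  "turn": [
    [0,0,0],
    [0,0,0],
    [0,0,0],
    [0,0,0],
    [0,0,0],
    [0,0,0],
    [0,0,0],
    [0,0,0],
    [0,0,0],
    [0,0,0],
    [0,0,0],
    [0,0,0],
    [0,0,0],
    [0,0,0],
    [0,0,0],
    [0,0,0]
  ],
  "translation": [
    [-0.481,-0.556,0.099],
    [-0.481,-0.556,0.099],
    [-0.481,-0.556,0.099],
    [-0.481,-0.556,0.099],
    [-0.481,-0.556,0.099],
    [-0.481,-0.556,0.099],
    [-0.481,-0.556,0.099],
    [-0.481,-0.556,0.099],
    [-0.481,-0.556,0.099],
    [-0.481,-0.556,0.099],
    [-0.481,-0.556,0.099],
    [-0.481,-0.556,0.099],
    [-0.481,-0.556,0.099],
    [-0.481,-0.556,0.099],
    [-0.481,-0.556,0.099],
    [-0.481,-0.556,0.099]
  ],
  "grip": [0,0,0,0,0,0,0,0,0,0,0,0,0,0,0,0]
}}

```text
clock: 5.85
tool_pos: [0.6297, 0.0521, 0.12]
eef_rot: [-0.001, 1.0, 0.0, 0.0]
contact_force: [0.1, 0.4, 0.8]
opening: 1.002
finger_force: 0.0
```

Call:
{"api": "jog_arm", "payload": {
  "turn": [
    [0,0,0],
    [0,0,0],
    [0,0,0],
    [0,0,0],
    [0,0,0],
    [0,0,0],
    [0,0,0],
    [0,0,0],
    [0,0,0],
    [0,0,0]
  ],
  "translation": [
    [-0.0015,-0.001,0.05],
    [-0.0015,-0.001,0.08],
    [-0.0015,-0.001,0.0975],
    [-0.0015,-0.001,0.0975],
    [-0.0015,-0.001,0.0975],
    [-0.0015,-0.001,0.0975],
    [-0.0015,-0.001,0.0975],
    [-0.0015,-0.001,0.0975],
    [-0.0015,-0.001,0.0975],
    [-0.0015,-0.001,0.0975]
  ],
  "grip": [0,0,0,0,0.5,0.6,0.6,0.6,0.6,0.6],
  "force": 15
}}

```text
clock: 7.1
tool_pos: [0.6317, 0.0495, 0.0221]
eef_rot: [0.0, 1.0, 0.0, -0.0]
contact_force: [-0.5, 0.0, 0.2]
opening: 0.407
finger_force: 0.0
```

```bash
python3 - <<'E'
from h import *
print(r.get_state()['opening'])
a=cams.snapshot('side')[150:250,250:400];b=cams.snapshot('top')[140:240,240:390]
cv2.imwrite('pics/g1.png',np.vstack([cv2.resize(x,(450,300),interpolation=cv2.INTER_CUBIC) for x in (a,b)])[:,:,::-1])
E
```

```text
0.4066956177237922
```

View pics/g1.png

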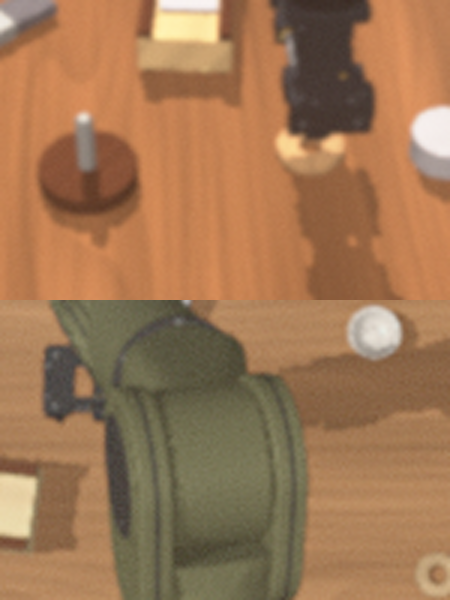

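```bash
python3 - <<'E'
from h import *
s=r.get_state();p=s['tool_pos'];print(p,s['opening'],s['contact_force'])
for q in (p,p+[0,0,-.019],p+[0,-.018,-.019],p+[0,.018,-.019],[.6312,.0508,.005]): print(proj('side',q).round(1),((proj('side',q)-[250,150])*3).round())
look('ring2_mid',(.63,.05,.005),.005,('side',))
E
```

```text
[0.6316789  0.04945852 0.02204655] 0.3985757882728294 [-1.03219703  0.57920868 -0.29854932]
[353.2 194.9] [310. 135.]
[352.8 199.8] [308. 149.]
[353.5 204.5] [311. 164.]
[352.1 195.2] [306. 136.]
[352.6 199. ] [308. 147.]
ring2_mid side (array([0.6311, 0.041 , 0.005 ]), array([353. , 201.5]), 178, 0.74)
```

Call:
{"api": "jog_arm", "payload": {
  "turn": [
    [0,0,0],
    [0,0,0],
    [0,0,0],
    [0,0,0]
  ],
  "translation": [
    [0,0,0],
    [0,0,0],
    [0,0,0],
    [0,0,0]
  ],
  "grip": [0.6,0.6,0.6,0.6]
}}

```text
clock: 7.8
tool_pos: [0.6317, 0.0495, 0.0221]
eef_rot: [0.0, 1.0, 0.0, -0.0]
contact_force: [0.3, 0.1, -0.4]
opening: 0.403
finger_force: 0.0
```

```bash
python3 - <<'E'
from h import *
for z in (.02,.07,.12):print(z,unproj('top',(255,155),z),unproj('top',(265,180),z),unproj('side',(346.7,195),z),unproj('side',(373.3,194),z))
a=cams.snapshot('side')[80:230,270:440]
cv2.imwrite('pics/g2.png',cv2.resize(a,(680,600),interpolation=cv2.INTER_CUBIC)[:,:,::-1])
E
```

```text
0.02 [0.69773362 0.15986638 0.02      ] [0.61690223 0.12657253 0.02      ] [0.6143315  0.05223011 0.02      ] [0.68735292 0.05182176 0.02      ]
0.07 [0.68496429 0.1525571  0.07      ] [0.60712865 0.12049717 0.07      ] [0.60685325 0.0023536  0.07      ] [0.67569847 0.00196861 0.07      ]
0.12 [0.67219497 0.14524782 0.12      ] [0.59735507 0.11442182 0.12      ] [ 0.59937501 -0.04752291  0.12      ] [ 0.66404402 -0.04788455  0.12      ]
```

View pics/g2.png

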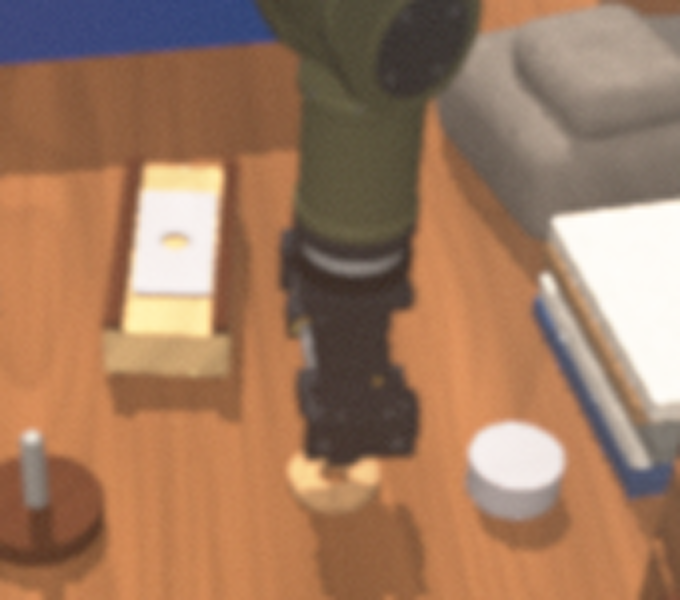

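```bash
python3 - <<'E'
from h import *
a=cams.snapshot('side').sum(2)//77
for v in range(184,214): print(v,''.join('%x'%min(15,x) for x in a[v,335:385]))
E
```

```text
184 55555555544322222222222222222222222222234555555555
185 55455555554322222222222222222222222222234555555555
186 55555555554322222222222222222222222222234555555555
187 55555555554322222222222222222222222222234555555555
188 55555555554322222222222222222222222222234555555555
189 55555555554322222222222222222222222222234555555555
190 55555555554322222222222222222222222222345555555555
191 55555555544322222222222222222222222222345555555555
192 55555555554322222222222222222222222222345555555555
193 55555555565422222222222222222222222223345555555555
194 55555555676543333222222234444433333334445555555555
195 55555556777665554322222345666554444444455555555555
196 55555556777777654333334567777655545555555555555555
197 55555557777777654444446677777655555555555555555555
198 55555556777777654444456777777655555555555555555555
199 55555556777777765444446677777655555555555555555555
200 55555555677777776555555666766555555555555555555555
201 55555555677777776655555556655555555555555555555555
202 55555555567666666555555555554455555555555555555555
203 55555544556665555555555555544445555555555555555555
204 55555555555555555555555555444445555455555555555555
205 55555555544555555555555554444445554444555555555555
206 55555555544445555555555544444444444444555555555555
207 55555555544444455544444444444444444344455555555555
208 55555555554444444444444444443444443334455555555555
209 55555555554444333444344334344344443334445555555555
210 55555555555443333333333434444444444333445555555555
211 55555555555444334333333333443444443333444555555555
212 55555555555444433343433333344443444333344555555555
213 55555555554544433333333334444344444333334455555555
```

Call:
{"api": "jog_arm", "payload": {
  "turn": [
    [0,0,0],
    [0,0,0],
    [0,0,0],
    [0,0,0],
    [0,0,0],
    [0,0,0]
  ],
  "translation": [
    [0,0,0],
    [0,0,0],
    [0,0,0],
    [0,0,0],
    [0,0,0],
    [0,0,0]
  ],
  "grip": [0,0,0,0,0,0]
}}

```text
clock: 8.65
tool_pos: [0.6317, 0.0495, 0.0221]
eef_rot: [0.0, 1.0, 0.0, 0.0]
contact_force: [-0.9, 0.0, -0.0]
opening: 0.998
finger_force: 0.0
```

```bash
python3 - <<'E'
from h import *
a=cams.snapshot('side').sum(2)//77
for v in range(184,214): print(v,''.join('%x'%min(15,x) for x in a[v,335:385]))
p=r.get_state()['tool_pos']
for y in (-.044,-.061): print(proj('side',p+[0,y,-.019]))
E
```

```text
184 55555555543222222222222222222222222222234555555555
185 55555555543222222222222222222222222222234555555555
186 55555555543222222222222222222222222222234555555555
187 55555555543222222222222222222222222222234555555555
188 55555555543222222222222222222222222222234555555555
189 55555555544222222222222222222222222222234555555555
190 55555555544322222222222222222222222222345555555555
191 55555555544322222222222222222222222222345555555555
192 55555555554322222222222222222222222222345555555555
193 55555555665422222222222222222222222223345555555555
194 55555555676543333322222222344433333334445555555555
195 55555556777665554332222222456554444444455555555555
196 55555556777777654432222222466655455555555555555555
197 55555557777777654432222223467655555555555555555555
198 55555556777777654322222223567655555555555555555555
199 55555556777777765332222223566655555555555555555555
200 55555555677777776432222223566555555555555555555555
201 55555555677777776532222223455555555445555555555555
202 55555555567666665432222223444445555555555555555555
203 55555554556655555433333334444455555555555555555555
204 55555555555555555544445544444445555455555555555555
205 55555555444555555555555554444445544444555555555555
206 55555555544445555555555544443444444444555555555555
207 55555555544444455554444444444444444344455555555555
208 55555555554443444444444444443344443334455555555555
209 55555555555443343444433333444444443333445555555555
210 55555555555443333333433333443444444333445555555555
211 55555555555443333443333443344344443333344555555555
212 55555555555444333333333334333444444333344555555555
213 55555555555444333333333343444444444433344555555555
[354.65494301 211.47614852]
[355.39343495 216.14603122]
```

```bash
python3 - <<'E'
from h import *
print(r.tips_ahead)
p=r.get_state()['tool_pos']
for dz in (.04,.045,.05,.055): print(dz,[proj('side',p+[dx,-.061,-.019+dz]).round(1) for dx in (-.009,.009)])
E
```

```text
0.019
0.04 [array([352.9, 205.9]), array([359.8, 205.6])]
0.045 [array([353. , 204.5]), array([359.9, 204.2])]
0.05 [array([353.1, 203.2]), array([360. , 202.9])]
0.055 [array([353.2, 201.8]), array([360.1, 201.5])]
```

Call:
{"api": "jog_arm", "payload": {
  "turn": [
    [0,0,0],
    [0,0,0],
    [0,0,0],
    [0,0,0],
    [0,0,0]
  ],
  "translation": [
    [0,0,0.006],
    [0,0,0.012],
    [0,0,0.02],
    [0,0,0.02],
    [0,0,0.02]
  ],
  "grip": [0,0,0,0,0]
}}

```text
clock: 9.32
tool_pos: [0.6317, 0.0495, 0.002]
eef_rot: [0.0, 1.0, 0.0, -0.0]
contact_force: [0.3, 0.7, 0.6]
opening: 0.999
finger_force: 0.0
```

```bash
cat >> h.py <<'E'
def tipz(show=False):
    """true tip height of the -y finger from side view (finger open)"""
    s=r.get_state();p=s['tool_pos'];o=s['opening']*.044+.0175
    a=cams.snapshot('side').sum(2).astype(float)
    u=int(round(proj('side',p+[0,-o,.02])[0]));col=a[:,u-1:u+2].mean(1)
    v0=int(proj('side',p+[0,-o,.07])[1]);c=col[v0-10:v0+40];print('col',u,v0-10,(c/10).astype(int))
    for dz in (-.02,-.01,0,.01,.02,.03,.04,.05): print(dz,proj('side',p+[0,-o,-.019+dz]).round(1),end=' ')
E
python3 - <<'E'
from h import *
tipz()
E
```

```text
col 356 187 [17 18 19 18 18 17 17 17 17 16 17 17 17 17 17 17 17 17 17 17 17 20 24 29
 30 30 30 30 30 30 30 30 29 30 30 30 29 30 29 30 29 29 29 29 29 29 29 29
 29 29]
-0.02 [354.5 226.2] -0.01 [354.7 223.8] 0 [355.  221.3] 0.01 [355.2 218.8] 0.02 [355.4 216.3] 0.03 [355.6 213.7] 0.04 [355.9 211.1] 0.05 [356.1 208.5]
```

Call:
{"api": "jog_arm", "payload": {
  "turn": [
    [0,0,0],
    [0,0,0],
    [0,0,0],
    [0,0,0],
    [0,0,0]
  ],
  "translation": [
    [0,0,0.008],
    [0,0,0.016],
    [0,0,0.022],
    [0,0,0.022],
    [0,0,0.022]
  ],
  "grip": [0,0,0,0,0]
}}

```text
clock: 10.0
tool_pos: [0.6315, 0.0495, -0.0196]
eef_rot: [0.0, 1.0, -0.0, -0.0]
contact_force: [-1.5, -0.7, 6.2]
opening: 1.0
finger_force: 2.9
```

```bash
python3 - <<'E'
from h import *
tipz()
E
```

```text
col 355 193 [18 18 18 19 18 17 17 17 16 17 17 17 17 16 17 16 16 16 16 16 18 22 28 30
 30 30 30 30 30 30 29 29 29 29 30 30 29 29 29 29 29 29 28 28 29 28 29 28
 28 28]
-0.02 [354.  231.4] -0.01 [354.2 229. ] 0 [354.4 226.6] 0.01 [354.6 224.2] 0.02 [354.9 221.7] 0.03 [355.1 219.2] 0.04 [355.3 216.7] 0.05 [355.5 214.2]
```

Call:
{"api": "jog_arm", "payload": {
  "turn": [
    [0,0,0],
    [0,0,0]
  ],
  "translation": [
    [0,0,-0.003],
    [0,0,-0.003]
  ],
  "grip": [0,0]
}}

```text
clock: 10.3
tool_pos: [0.6319, 0.0495, -0.0169]
eef_rot: [0.0, 1.0, 0.0, 0.0]
contact_force: [-0.7, 0.8, 0.2]
opening: 0.999
finger_force: 0.0
```

```bash
python3 - <<'E'
from h import *
print(r.get_state())
a=cams.snapshot('side')[160:235,315:395];b=cams.snapshot('top')[145:205,250:330]
cv2.imwrite('pics/g3.png',np.hstack([cv2.resize(a,(400,375),interpolation=cv2.INTER_CUBIC),cv2.resize(b,(400,300),interpolation=cv2.INTER_CUBIC).__class__(0) if 0 else cv2.copyMakeBorder(cv2.resize(b,(400,300),interpolation=cv2.INTER_CUBIC),0,75,0,0,0)])[:,:,::-1])
E
```

```text
{'clock': 10.3, 'q': array([-0.00931855,  1.03315058, -0.26096163,  1.65677299,  0.46756167,
        0.51377806,  1.0105048 ]), 'qd': array([-0.00081693,  0.00370066, -0.00012861,  0.00248054, -0.00123432,
       -0.00015061, -0.0014738 ]), 'joint_torque': array([ 1.12284481e-02, -5.91380095e+01, -2.75527976e+00, -8.61695766e+00,
       -1.31994823e-02,  9.38320253e-02,  4.11598419e-03]), 'tool_pos': array([ 0.63185423,  0.04948292, -0.01692852]), 'eef_rot': array([4.25207440e-04, 9.99999898e-01, 7.00541460e-05, 1.33239451e-04]), 'contact_force': array([-0.74338495,  0.8051552 ,  0.19168547]), 'moment': array([ 0.01314985,  0.01332858, -0.02709217]), 'finger_force': 0.0, 'opening': 0.9992575689199648}
```

View pics/g3.png

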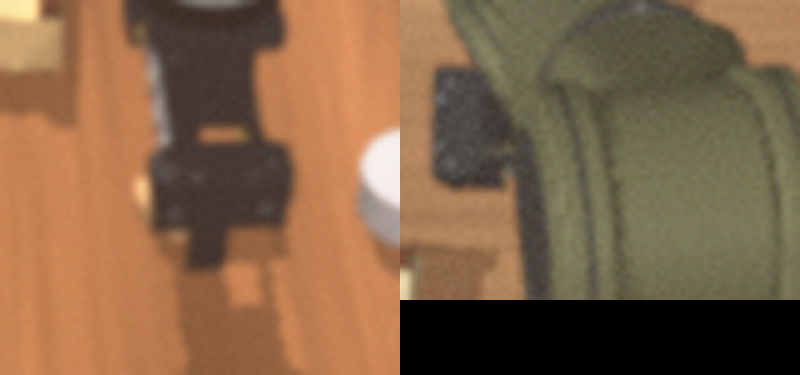

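Call:
{"api": "jog_arm", "payload": {
  "turn": [
    [0,0,0],
    [0,0,0],
    [0,0,0],
    [0,0,0],
    [0,0,0],
    [0,0,0]
  ],
  "translation": [
    [0,0,0],
    [0,0,0],
    [0,0,0],
    [0,0,0],
    [0,0,0],
    [0,0,0]
  ],
  "grip": [0.5,0.5,0.5,0.5,0.5,0.5],
  "force": 15
}}

```text
clock: 11.15
tool_pos: [0.6317, 0.0495, -0.0169]
eef_rot: [0.0, 1.0, 0.0, -0.0]
contact_force: [0.6, 0.8, -1.1]
opening: 0.69
finger_force: 15.0
```

Call:
{"api": "jog_arm", "payload": {
  "turn": [
    [0,0,0],
    [0,0,0],
    [0,0,0],
    [0,0,0],
    [0,0,0],
    [0,0,0],
    [0,0,0],
    [0,0,0],
    [0,0,0],
    [0,0,0],
    [0,0,0],
    [0,0,0]
  ],
  "translation": [
    [0,0,-0.03],
    [0,0,-0.07],
    [0,0,-0.1],
    [0.05,-0.006,-0.1],
    [0.1,-0.012,-0.1],
    [0.15,-0.018,-0.1],
    [0.18,-0.022,-0.1],
    [0.202,-0.025,-0.1],
    [0.202,-0.025,-0.1],
    [0.202,-0.025,-0.1],
    [0.202,-0.025,-0.1],
    [0.202,-0.025,-0.1]
  ],
  "grip": [0.5,0.5,0.5,0.5,0.5,0.5,0.5,0.5,0.5,0.5,0.5,0.5]
}}

```text
clock: 12.65
tool_pos: [0.4305, 0.0248, 0.083]
eef_rot: [0.001, 1.0, 0.0, 0.0]
contact_force: [0.6, 1.0, -0.7]
opening: 0.694
finger_force: 15.0
```

```bash
python3 - <<'E'
from h import *
a=cams.snapshot('side')
u,v=proj('side',(.43,.026,.09)).astype(int)
cv2.imwrite('pics/p1.png',cv2.resize(a[v-30:v+40,u-40:u+40],(640,560),interpolation=cv2.INTER_CUBIC)[:,:,::-1]);print(u,v)
for q in [(.4297,.0245,.088),(.4297,.0245,.093),(.429,.0258,.078)]: print(proj('side',q))
look('ring2_mid',(.43,.025,.088),.088,('side',))
E
```

```text
277 185
[277.05485309 186.7563311 ]
[276.92889138 185.33729529]
[277.03228684 189.22706484]
ring2_mid side None
```

View pics/p1.png

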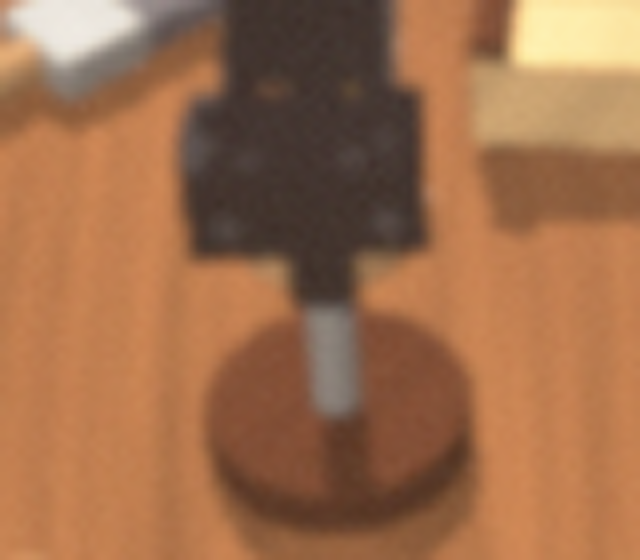

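Call:
{"api": "jog_arm", "payload": {
  "turn": [
    [0,0,0],
    [0,0,0],
    [0,0,0],
    [0,0,0],
    [0,0,0]
  ],
  "translation": [
    [0.0007,0,0.015],
    [0.0007,0,0.022],
    [0.0007,0,0.027],
    [0.0007,0,0.032],
    [0.0007,0,0.032]
  ],
  "grip": [0.5,0.5,0.5,0.5,0.5]
}}

```text
clock: 13.42
tool_pos: [0.4289, 0.0247, 0.0509]
eef_rot: [0.0, 1.0, -0.0, -0.0]
contact_force: [-0.3, -1.1, 0.4]
opening: 0.695
finger_force: 15.0
```

Call:
{"api": "jog_arm", "payload": {
  "turn": [
    [0,0,0],
    [0,0,0],
    [0,0,0],
    [0,0,0],
    [0,0,0],
    [0,0,0],
    [0,0,0],
    [0,0,0],
    [0,0,0],
    [0,0,0],
    [0,0,0],
    [0,0,0],
    [0,0,0]
  ],
  "translation": [
    [0,0,0.012],
    [0,0,0.024],
    [0,0,0.036],
    [0,0,0.045],
    [0,0,0.045],
    [0,0,0.045],
    [0,0,0.045],
    [0,0,0.045],
    [0,0,0.03],
    [0,0,-0.02],
    [0,0,-0.05],
    [0,0,-0.07],
    [0,0,-0.07]
  ],
  "grip": [0.5,0.5,0.5,0.5,0.5,0.3,0.1,0.1,0.1,0.1,0.1,0,0]
}}

```text
clock: 15.05
tool_pos: [0.4298, 0.0249, 0.1229]
eef_rot: [0.001, 1.0, 0.001, 0.002]
contact_force: [-0.0, -0.0, -0.6]
opening: 1.002
finger_force: 0.0
```

```bash
python3 - <<'E'
from h import *
look('ring3_mid',(.638,-.3245,.005),.005)
look('ring4_mid',(.457,-.252,.005),.005,('side',))
for n in ('ring2_mid','ring3_mid'):
  for d in models.place_of('side',n): print(n,np.round(d['position'],3),round(d['p'],2))
E
```

```text
ring3_mid top (array([ 0.6377, -0.3242,  0.005 ]), array([406.7, 174.7]), 215, 0.66)
ring3_mid side (array([ 0.6387, -0.3233,  0.005 ]), array([375.3, 320.8]), 420, 0.95)
ring4_mid side (array([ 0.4564, -0.251 ,  0.005 ]), array([290.9, 296.8]), 283, 0.6)
ring2_mid [0.431 0.025 0.027] 0.68
ring3_mid [ 0.638 -0.323  0.011] 0.78
```

Call:
{"api": "jog_arm", "payload": {
  "turn": [
    [0,0,0],
    [0,0,0],
    [0,0,0],
    [0,0,0],
    [0,0,0],
    [0,0,0],
    [0,0,0],
    [0,0,0],
    [0,0,0],
    [0,0,0]
  ],
  "translation": [
    [-0.208,-0.35,0],
    [-0.208,-0.35,0],
    [-0.208,-0.35,0],
    [-0.208,-0.35,0],
    [-0.208,-0.35,0],
    [-0.208,-0.35,0],
    [-0.208,-0.35,0],
    [-0.208,-0.35,0],
    [-0.208,-0.35,0],
    [-0.208,-0.35,0]
  ],
  "grip": [0,0,0,0,0,0,0,0,0,0]
}}

```text
clock: 16.7
tool_pos: [0.6364, -0.3235, 0.1211]
eef_rot: [-0.001, 1.0, 0.0, -0.0]
contact_force: [-0.7, 0.8, -0.4]
opening: 0.997
finger_force: 0.0
```

```bash
python3 - <<'E'
from h import *
look('ring2_mid',(.429,.025,.025),.025)
look('ring3_mid',(.638,-.3245,.005),.005,('side',))
E
```

```text
ring2_mid top (array([0.4296, 0.0228, 0.025 ]), array([297.4, 239.6]), 318, 0.71)
ring2_mid side (array([0.4299, 0.0201, 0.025 ]), array([278.6, 205.1]), 267, 0.83)
ring3_mid side (array([ 0.6385, -0.3233,  0.005 ]), array([375.2, 320.8]), 458, 0.92)
```

Call:
{"api": "jog_arm", "payload": {
  "turn": [
    [0,0,0],
    [0,0,0],
    [0,0,0],
    [0,0,0],
    [0,0,0],
    [0,0,0],
    [0,0,0],
    [0,0,0],
    [0,0,0],
    [0,0,0],
    [0,0,0],
    [0,0,0],
    [0,0,0]
  ],
  "translation": [
    [-0.001,0,0.05],
    [-0.001,0,0.09],
    [-0.001,0,0.12],
    [-0.001,0,0.133],
    [-0.001,0,0.138],
    [-0.001,0,0.138],
    [-0.001,0,0.138],
    [-0.001,0,0.138],
    [-0.001,0,0.138],
    [-0.001,0,0.138],
    [-0.001,0,0.138],
    [-0.001,0,0.138],
    [-0.001,0,0.138]
  ],
  "grip": [0,0,0,0,0,0,0.55,0.55,0.55,0.55,0.55,0.55,0.55],
  "force": 15
}}

```text
clock: 18.62
tool_pos: [0.6379, -0.3255, -0.0166]
eef_rot: [0.0, 1.0, 0.0, 0.0]
contact_force: [-0.6, 0.9, 3.7]
opening: 0.605
finger_force: 15.0
```

Call:
{"api": "jog_arm", "payload": {
  "turn": [
    [0,0,0],
    [0,0,0],
    [0,0,0],
    [0,0,0],
    [0,0,0],
    [0,0,0],
    [0,0,0],
    [0,0,0],
    [0,0,0],
    [0,0,0],
    [0,0,0],
    [0,0,0],
    [0,0,0],
    [0,0,0]
  ],
  "translation": [
    [0,0,-0.03],
    [0,0,-0.07],
    [0,0,-0.1],
    [0.208,0.35,-0.1],
    [0.208,0.35,-0.1],
    [0.208,0.35,-0.1],
    [0.208,0.35,-0.1],
    [0.208,0.35,-0.1],
    [0.208,0.35,-0.1],
    [0.208,0.35,-0.1],
    [0.208,0.35,-0.1],
    [0.208,0.35,-0.1],
    [0.208,0.35,-0.1],
    [0.208,0.35,-0.1]
  ],
  "grip": [0.55,0.55,0.55,0.55,0.55,0.55,0.55,0.55,0.55,0.55,0.55,0.55,0.55,0.55]
}}

```text
clock: 20.38
tool_pos: [0.4304, 0.0237, 0.083]
eef_rot: [0.002, 1.0, -0.0, 0.0]
contact_force: [-0.0, -0.0, 0.1]
opening: 0.606
finger_force: 15.0
```

Call:
{"api": "jog_arm", "payload": {
  "turn": [
    [0,0,0],
    [0,0,0],
    [0,0,0],
    [0,0,0],
    [0,0,0]
  ],
  "translation": [
    [0.0004,0.0006,0.015],
    [0.0004,0.0006,0.022],
    [0.0004,0.0006,0.027],
    [0.0004,0.0006,0.032],
    [0.0004,0.0006,0.032]
  ],
  "grip": [0.55,0.55,0.55,0.55,0.55]
}}

```text
clock: 21.0
tool_pos: [0.4295, 0.0252, 0.0509]
eef_rot: [0.0, 1.0, -0.0, -0.0]
contact_force: [0.2, -0.4, -0.1]
opening: 0.61
finger_force: 15.0
```

Call:
{"api": "jog_arm", "payload": {
  "turn": [
    [0,0,0],
    [0,0,0],
    [0,0,0],
    [0,0,0],
    [0,0,0],
    [0,0,0],
    [0,0,0],
    [0,0,0],
    [0,0,0],
    [0,0,0],
    [0,0,0],
    [0,0,0]
  ],
  "translation": [
    [0,0,0.012],
    [0,0,0.024],
    [0,0,0.035],
    [0,0,0.035],
    [0,0,0.035],
    [0,0,0.035],
    [0,0,0.035],
    [0,0,0.02],
    [0,0,-0.02],
    [0,0,-0.05],
    [0,0,-0.07],
    [0,0,-0.07]
  ],
  "grip": [0.55,0.55,0.55,0.55,0.35,0.15,0.1,0.1,0.1,0.1,0,0]
}}

```text
clock: 22.5
tool_pos: [0.4303, 0.0252, 0.1221]
eef_rot: [0.001, 1.0, 0.0, 0.001]
contact_force: [0.6, 0.5, -0.7]
opening: 0.999
finger_force: 0.0
```

```bash
python3 - <<'E'
from h import *
look('ring4_mid',(.457,-.2515,.005),.005)
for d in models.place_of('top','ring4_mid'): print(np.round(d['position'],3),round(d['p'],2))
E
```

```text
ring4_mid top None
ring4_mid side (array([ 0.4561, -0.2515,  0.005 ]), array([290.7, 297. ]), 306, 0.82)
[ 0.457 -0.251  0.006] 0.4
```

Call:
{"api": "jog_arm", "payload": {
  "turn": [
    [0,0,0],
    [0,0,0],
    [0,0,0],
    [0,0,0],
    [0,0,0],
    [0,0,0],
    [0,0,0],
    [0,0,0],
    [0,0,0]
  ],
  "translation": [
    [-0.026,-0.278,0],
    [-0.026,-0.278,0],
    [-0.026,-0.278,0],
    [-0.026,-0.278,0],
    [-0.026,-0.278,0],
    [-0.026,-0.278,0],
    [-0.026,-0.278,0],
    [-0.026,-0.278,0],
    [-0.026,-0.278,0]
  ],
  "grip": [0,0,0,0,0,0,0,0,0]
}}

```text
clock: 23.88
tool_pos: [0.4556, -0.2514, 0.1212]
eef_rot: [-0.001, 1.0, 0.0, -0.0]
contact_force: [-0.4, -0.1, 0.3]
opening: 0.998
finger_force: 0.0
```

```bash
python3 - <<'E'
from h import *
look('ring4_mid',(.457,-.2515,.005),.005,('side',))
for n in ('ring3_mid','ring2_mid'): look(n,(.429,.025,.035),.035)
E
```

```text
ring4_mid side (array([ 0.4557, -0.2504,  0.005 ]), array([290.6, 296.6]), 282, 0.82)
ring3_mid top (array([0.4283, 0.0249, 0.035 ]), array([296.6, 239.8]), 253, 0.53)
ring3_mid side None
ring2_mid top None
ring2_mid side None
```

Call:
{"api": "jog_arm", "payload": {
  "turn": [
    [0,0,0],
    [0,0,0],
    [0,0,0],
    [0,0,0],
    [0,0,0],
    [0,0,0],
    [0,0,0],
    [0,0,0],
    [0,0,0],
    [0,0,0],
    [0,0,0],
    [0,0,0],
    [0,0,0]
  ],
  "translation": [
    [0,0,0.05],
    [0,0,0.09],
    [0,0,0.12],
    [0,0,0.133],
    [0,0,0.138],
    [0,0,0.138],
    [0,0,0.138],
    [0,0,0.138],
    [0,0,0.138],
    [0,0,0.138],
    [0,0,0.138],
    [0,0,0.138],
    [0,0,0.138]
  ],
  "grip": [0,0,0,0,0,0,0.65,0.65,0.65,0.65,0.65,0.65,0.65],
  "force": 15
}}

```text
clock: 26.0
tool_pos: [0.4554, -0.2528, -0.0168]
eef_rot: [0.0, 1.0, -0.0, 0.0]
contact_force: [-1.0, 0.4, 1.1]
opening: 0.52
finger_force: 15.0
```

Call:
{"api": "jog_arm", "payload": {
  "turn": [
    [0,0,0],
    [0,0,0],
    [0,0,0],
    [0,0,0],
    [0,0,0],
    [0,0,0],
    [0,0,0],
    [0,0,0],
    [0,0,0],
    [0,0,0],
    [0,0,0],
    [0,0,0],
    [0,0,0]
  ],
  "translation": [
    [0,0,-0.03],
    [0,0,-0.07],
    [0,0,-0.1],
    [0.026,0.278,-0.1],
    [0.026,0.278,-0.1],
    [0.026,0.278,-0.1],
    [0.026,0.278,-0.1],
    [0.026,0.278,-0.1],
    [0.026,0.278,-0.1],
    [0.026,0.278,-0.1],
    [0.026,0.278,-0.1],
    [0.026,0.278,-0.1],
    [0.026,0.278,-0.1]
  ],
  "grip": [0.65,0.65,0.65,0.65,0.65,0.65,0.65,0.65,0.65,0.65,0.65,0.65,0.65]
}}

```text
clock: 27.62
tool_pos: [0.4296, 0.0246, 0.0831]
eef_rot: [0.001, 1.0, -0.0, -0.0]
contact_force: [-0.6, 0.1, -0.4]
opening: 0.513
finger_force: 15.0
```

Call:
{"api": "jog_arm", "payload": {
  "turn": [
    [0,0,0],
    [0,0,0],
    [0,0,0],
    [0,0,0],
    [0,0,0]
  ],
  "translation": [
    [0,0,0.015],
    [0,0,0.022],
    [0,0,0.027],
    [0,0,0.032],
    [0,0,0.032]
  ],
  "grip": [0.65,0.65,0.65,0.65,0.65]
}}

```text
clock: 28.25
tool_pos: [0.4295, 0.0253, 0.0509]
eef_rot: [0.0, 1.0, -0.0, -0.0]
contact_force: [0.5, -0.0, -0.7]
opening: 0.516
finger_force: 15.0
```

Call:
{"api": "jog_arm", "payload": {
  "turn": [
    [0,0,0],
    [0,0,0],
    [0,0,0],
    [0,0,0],
    [0,0,0],
    [0,0,0],
    [0,0,0],
    [0,0,0],
    [0,0,0],
    [0,0,0],
    [0,0,0],
    [0,0,0]
  ],
  "translation": [
    [0,0,0.012],
    [0,0,0.02],
    [0,0,0.025],
    [0,0,0.025],
    [0,0,0.025],
    [0,0,0.025],
    [0,0,0.025],
    [0,0,0.01],
    [0,0,-0.02],
    [0,0,-0.05],
    [0,0,-0.07],
    [0,0,-0.07]
  ],
  "grip": [0.65,0.65,0.65,0.65,0.45,0.3,0.25,0.25,0.25,0.25,0.5,0.8]
}}

```text
clock: 29.75
tool_pos: [0.4303, 0.0251, 0.122]
eef_rot: [0.001, 1.0, 0.0, 0.001]
contact_force: [-0.5, 1.1, 0.1]
opening: 0.549
finger_force: 0.0
```

```bash
python3 - <<'E'
from h import *
look('plate_mid',(.534,.267,.042),.042)
for cam in ('top','side'):
    d=[x for x in models.masks_of(cam,'plate_mid')][0]
    v,u=np.nonzero(d['pixels'])
    P=np.array([unproj(cam,(a,b),.044)[:2] for a,b in zip(u,v)])
    c,wh,ang=cv2.minAreaRect((P*1e4).astype(np.float32));print(cam,np.array(c)/1e4,np.array(wh)/1e4,ang)
    w,V=np.linalg.eigh(np.cov(P.T));print(V[:,1],P.mean(0))
E
```

```text
plate_mid top (array([0.5335, 0.2673, 0.042 ]), array([217.7, 205.3]), 690, 0.81)
plate_mid side (array([0.5356, 0.2649, 0.042 ]), array([313.7, 141. ]), 428, 0.62)
top [0.53359512 0.2663175 ] [0.12013044 0.05607345] 84.56957244873047
[0.11249781 0.99365197] [0.53335608 0.26693898]
side [0.53416465 0.2667959 ] [0.12098599 0.05326058] 86.23745727539062
[0.13953184 0.99021759] [0.53568981 0.26284535]
```

Call:
{"api": "jog_arm", "payload": {
  "turn": [
    [0,0,1.679],
    [0,0,1.679],
    [0,0,1.679],
    [0,0,1.679],
    [0,0,1.679],
    [0,0,1.679],
    [0,0,1.679],
    [0,0,1.679],
    [0,0,1.679],
    [0,0,1.679],
    [0,0,1.679],
    [0,0,1.679],
    [0,0,1.679],
    [0,0,1.679]
  ],
  "translation": [
    [-0.112,0.325,0],
    [-0.112,0.325,0],
    [-0.112,0.325,0],
    [-0.112,0.325,0],
    [-0.112,0.325,0],
    [-0.112,0.325,0],
    [-0.112,0.325,0],
    [-0.112,0.325,0],
    [-0.112,0.325,0],
    [-0.112,0.325,0],
    [-0.112,0.325,0],
    [-0.112,0.325,0],
    [-0.112,0.325,0],
    [-0.112,0.325,0]
  ],
  "grip": [1,1,1,1,1,1,1,1,1,1,1,1,1,1]
}}

```text
clock: 31.8
tool_pos: [0.5419, 0.3501, 0.1211]
eef_rot: [0.744, 0.668, 0.0, -0.0]
contact_force: [0.0, -0.5, -0.3]
opening: 0.002
finger_force: 0.0
```

```bash
python3 - <<'E'
from h import *
s=r.get_state();M=R.from_quat(s['eef_rot']).as_matrix();print(s['q'].round(2));print(M.round(3))
print('to start',(M.T@(np.array([.5429,.350,.0225])-s['tool_pos'])).round(4))
for n in ('ring4_mid','ring3_mid','ring2_mid','ring1_mid'):
  for cam in ('top','side'):
    if n=='ring4_mid': cams.snapshot(cam)
    for d in models.place_of(cam,n):
      if abs(d['position'][0]-.43)<.03 and abs(d['position'][1]-.025)<.03: print(cam,n,np.round(d['position'],4),round(d['p'],2))
save('side','st4.png',(250,165,330,225),8)
E
```

```text
[-0.55  0.83 -0.17  1.59  0.19  0.74 -0.92]
[[ 0.109  0.994 -0.   ]
 [ 0.994 -0.109  0.   ]
 [ 0.    -0.    -1.   ]]
to start [0.     0.001  0.0986]
top ring4_mid [0.4313 0.0261 0.0442] 0.53
side ring4_mid [0.4304 0.0263 0.0463] 0.64
top ring3_mid [0.4282 0.0285 0.0321] 0.63
side ring3_mid [0.4314 0.0256 0.0378] 0.47
top ring2_mid [0.4298 0.0257 0.0278] 0.44
side ring2_mid [0.4295 0.0273 0.0013] 0.65
side ring2_mid [0.4335 0.0219 0.0252] 0.54
```

View pics/st4.png

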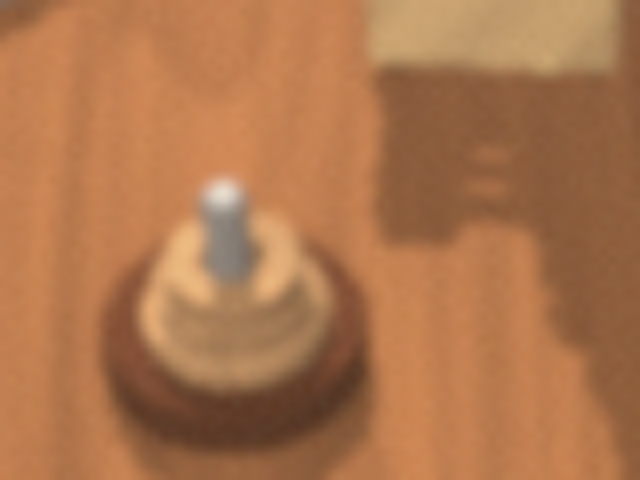

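The crop shows three rings flat on the pin, centred at about (234,300) and stepped. Now lower behind the plate.

Call:
{"api": "jog_arm", "payload": {
  "turn": [
    [0,0,0],
    [0,0,0],
    [0,0,0],
    [0,0,0],
    [0,0,0],
    [0,0,0]
  ],
  "translation": [
    [0,0.001,0.05],
    [0,0.001,0.08],
    [0,0.001,0.092],
    [0,0.001,0.0965],
    [0,0.001,0.0985],
    [0,0.001,0.0985]
  ],
  "grip": [1,1,1,1,1,1]
}}

```text
clock: 33.1
tool_pos: [0.5434, 0.3505, 0.0236]
eef_rot: [0.745, 0.668, 0.001, 0.0]
contact_force: [-0.1, 1.1, -1.2]
opening: 0.002
finger_force: 0.0
```

Call:
{"api": "jog_arm", "payload": {
  "turn": [
    [0,0,0],
    [0,0,0],
    [0,0,0],
    [0,0,0],
    [0,0,0],
    [0,0,0],
    [0,0,0],
    [0,0,0]
  ],
  "translation": [
    [0,0,0.0008],
    [0,0,0.0008],
    [-0.01,0,0.0008],
    [-0.02,0,0.0008],
    [-0.03,0,0.0008],
    [-0.04,0,0.0008],
    [-0.05,0,0.0008],
    [-0.05,0,0.0008]
  ],
  "grip": [1,1,1,1,1,1,1,1]
}}

```text
clock: 34.1
tool_pos: [0.5374, 0.2987, 0.0218]
eef_rot: [0.745, 0.667, -0.001, 0.0]
contact_force: [0.4, 0.0, -0.5]
opening: 0.004
finger_force: 0.0
```

```bash
python3 - <<'E'
from h import *
look('plate_mid',(.53,.24,.042),.042)
for cam in ('top','side'):
  for d in models.place_of(cam,'plate_mid')[:1]: print(np.round(d['position'],4),round(d['p'],2))
E
```

```text
plate_mid top (array([0.5285, 0.2263, 0.042 ]), array([231. , 206.9]), 674, 0.77)
plate_mid side None
[ 4.283e-01  2.450e-02 -2.000e-04] 0.74
[0.5296 0.2295 0.0427] 0.92
```

Call:
{"api": "jog_arm", "payload": {
  "turn": [
    [0,0,0],
    [0,0,0],
    [0,0,0],
    [0,0,0],
    [0,0,0],
    [0,0,0],
    [0,0,0]
  ],
  "translation": [
    [-0.01,0,0],
    [-0.02,0,0],
    [-0.03,0,0],
    [-0.04,0,0],
    [-0.047,0,0],
    [-0.051,0,0],
    [-0.051,0,0]
  ],
  "grip": [1,1,1,1,1,1,1]
}}

```text
clock: 35.28
tool_pos: [0.5318, 0.2493, 0.0218]
eef_rot: [0.745, 0.667, -0.0, 0.0]
contact_force: [0.5, -0.5, -0.5]
opening: 0.003
finger_force: 0.0
```

Call:
{"api": "jog_arm", "payload": {
  "turn": [
    [0,0,0],
    [0,0,0],
    [0,0,0],
    [0,0,0],
    [0,0,0],
    [0,0,0]
  ],
  "translation": [
    [0.01,0,-0.002],
    [0.02,0,-0.03],
    [0.02,0,-0.08],
    [0.06,0,-0.1],
    [0.1,0,-0.1],
    [0.1,0,-0.1]
  ],
  "grip": [1,1,1,1,1,1]
}}

```text
clock: 36.02
tool_pos: [0.5414, 0.3555, 0.1226]
eef_rot: [0.742, 0.67, 0.002, -0.002]
contact_force: [-0.5, 0.1, -0.2]
opening: 0.006
finger_force: 0.0
```

```bash
python3 - <<'E'
from h import *
for cam in ('top','side'):
    cams.snapshot(cam)
    for n in ('plate_mid','board'):
        for d in models.masks_of(cam,n)[:1]:
            v,u=np.nonzero(d['pixels'])
            P=np.array([unproj(cam,(a,b),.044)[:2] for a,b in zip(u,v)])
            c,wh,ang=cv2.minAreaRect((P*1e4).astype(np.float32));print(cam,n,np.array(c)/1e4,np.array(wh)/1e4,ang,P.mean(0))
    for d in models.place_of(cam,'plate_mid')[:1]: print(np.round(d['position'],4),round(d['p'],2))
save('top','pl.png',(190,180,310,260),6)
s=r.get_state();print(s['tool_pos'],s['eef_rot'])
E
```

```text
top plate_mid [0.52432251 0.1775822 ] [0.11967948 0.05572843] 83.65064239501953 [0.52420639 0.17764159]
top board [0.53084346 0.26250542] [0.20629871 0.09918272] 82.89909362792969 [0.53143181 0.27951123]
[0.523  0.1764 0.0437] 0.77
side plate_mid [0.52418379 0.17779216] [0.1272072 0.0590971] 81.80449676513672 [0.52481155 0.17607606]
side board [0.53164263 0.24438357] [0.24518516 0.09165065] 83.45100402832031 [0.53563221 0.27033563]
[0.5255 0.1786 0.0423] 0.76
[0.54290368 0.34822477 0.12175044] [ 7.44900033e-01  6.67176056e-01 -2.01764392e-04  1.07402619e-04]
```

View pics/pl.png

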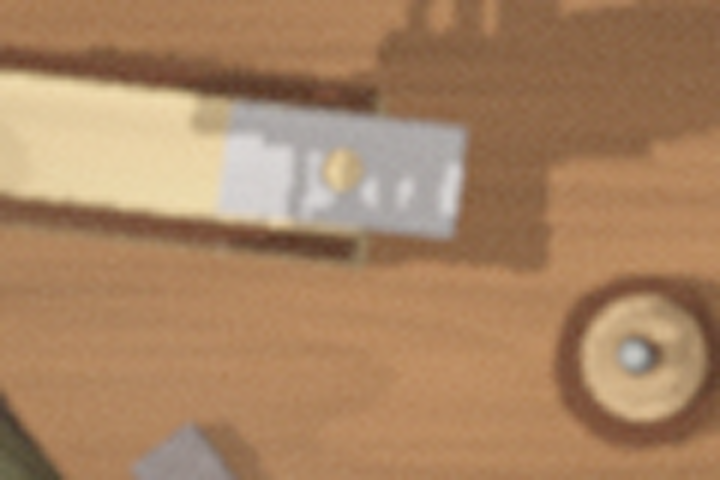

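Call:
{"api": "jog_arm", "payload": {
  "turn": [
    [0,0,0],
    [0,0,0],
    [0,0,0],
    [0,0,0],
    [0,0,0],
    [0,0,0],
    [0,0,0],
    [0,0,0]
  ],
  "translation": [
    [-0.06,0,0],
    [-0.12,0,0],
    [-0.18,0,0],
    [-0.212,0,0],
    [-0.212,0,0],
    [-0.212,0,0],
    [-0.212,0,0],
    [-0.212,0,0]
  ],
  "grip": [0,0,0,0,0,0,0,0]
}}

```text
clock: 37.48
tool_pos: [0.5197, 0.1398, 0.1218]
eef_rot: [0.744, 0.668, 0.0, -0.0]
contact_force: [0.4, -0.4, 0.0]
opening: 0.89
finger_force: 0.0
```

```bash
python3 - <<'E'
from h import *
s=r.get_state();M=R.from_quat(s['eef_rot']).as_matrix();print(s['tool_pos'],s['opening'])
print('to grip',(M.T@(np.array([.5197,.1372,.0165])-s['tool_pos'])).round(4))
E
```

```text
[0.51969493 0.1397669  0.12178037] 0.8903382599441282
to grip [-0.0026  0.0003  0.1053]
```

Call:
{"api": "jog_arm", "payload": {
  "turn": [
    [0,0,0],
    [0,0,0],
    [0,0,0],
    [0,0,0],
    [0,0,0],
    [0,0,0],
    [0,0,0]
  ],
  "translation": [
    [-0.0015,0,0.03],
    [-0.0015,0,0.06],
    [-0.0015,0,0.09],
    [-0.0015,0,0.1],
    [-0.0015,0,0.105],
    [-0.0015,0,0.105],
    [-0.0015,0,0.105]
  ],
  "grip": [0,0,0,0,0,0,0]
}}

```text
clock: 38.35
tool_pos: [0.5202, 0.137, 0.0177]
eef_rot: [0.745, 0.668, 0.001, 0.0]
contact_force: [-0.5, 0.4, -0.0]
opening: 1.001
finger_force: 0.0
```

Call:
{"api": "jog_arm", "payload": {
  "turn": [
    [0,0,0],
    [0,0,0],
    [0,0,0],
    [0,0,0],
    [0,0,0],
    [0,0,0],
    [0,0,0],
    [0,0,0]
  ],
  "translation": [
    [0,0,0],
    [0,0,0],
    [0,0,0],
    [0,0,0],
    [0,0,0],
    [0,0,0],
    [0,0,0],
    [0,0,0]
  ],
  "grip": [0.5,0.5,0.5,0.5,0.5,0.5,0.5,0.5],
  "force": 45
}}

```text
clock: 39.35
tool_pos: [0.5196, 0.1368, 0.0168]
eef_rot: [0.745, 0.668, 0.0, 0.0]
contact_force: [0.1, -0.0, 0.3]
opening: 0.617
finger_force: 45.0
```

Call:
{"api": "jog_arm", "payload": {
  "turn": [
    [0,0,0],
    [0,0,0],
    [0,0,0],
    [0,0,0],
    [0,0,0],
    [0,0,0],
    [0,0,0],
    [0,0,0],
    [0,0,0],
    [0,0,0],
    [0,0,0],
    [0,0,0],
    [0,0,0]
  ],
  "translation": [
    [0,0,-0.01],
    [0,0,-0.025],
    [0,0,-0.045],
    [0,0,-0.06],
    [-0.03,-0.015,-0.06],
    [-0.06,-0.03,-0.06],
    [-0.09,-0.045,-0.06],
    [-0.12,-0.06,-0.06],
    [-0.145,-0.07,-0.06],
    [-0.161,-0.0775,-0.06],
    [-0.161,-0.0775,-0.06],
    [-0.161,-0.0775,-0.06],
    [-0.161,-0.0775,-0.06]
  ],
  "grip": [0.5,0.5,0.5,0.5,0.5,0.5,0.5,0.5,0.5,0.5,0.5,0.5,0.5]
}}

```text
clock: 40.98
tool_pos: [0.4258, -0.0136, 0.0768]
eef_rot: [0.744, 0.668, 0.001, 0.0]
contact_force: [-0.1, 0.3, -0.1]
opening: 0.618
finger_force: 45.0
```

```bash
python3 - <<'E'
from h import *
a=cams.snapshot('side')[140:220,230:310];b=cams.snapshot('top')[205:265,260:340]
A=cv2.resize(a,(400,400),interpolation=cv2.INTER_CUBIC);B=cv2.copyMakeBorder(cv2.resize(b,(400,300),interpolation=cv2.INTER_CUBIC),0,100,0,0,0)
cv2.imwrite('pics/pt.png',np.hstack([A,B])[:,:,::-1])
for cam in ('top','side'):
    for d in models.place_of(cam,'plate_mid')[:2]: print(cam,np.round(d['position'],4),round(d['p'],2))
    print(cam,[proj(cam,q).round(1) for q in [(.429,.0258,.078),(.429,.0258,.102)]])
s=r.get_state();print(s['tool_pos'])
E
```

```text
top [array([295.6, 238.7]), array([295.2, 238.3])]
side [0.4285 0.0268 0.1011] 0.66
side [array([277. , 189.2]), array([276.4, 182.4])]
[ 0.42515368 -0.01433117  0.07673959]
```

View pics/pt.png

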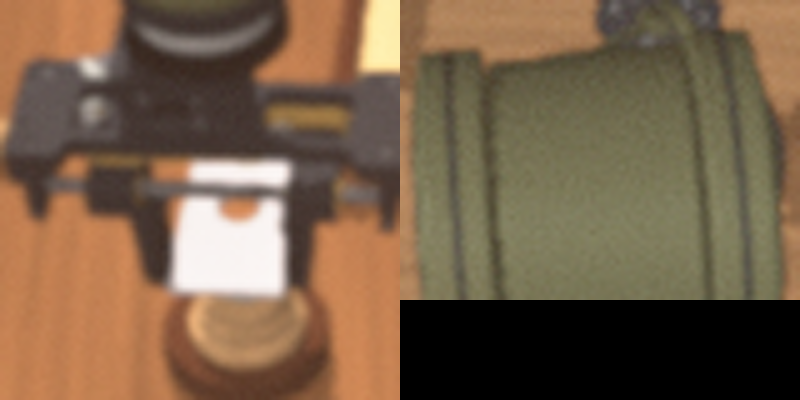

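```bash
python3 - <<'E'
from h import *
print(unproj('side',(277.4,181.3),.102),unproj('side',(277.2,188.8),.077))
im=cams.snapshot('side');a=im.sum(2)//52
for v in range(172,190): print(v,' '.join('%2d'%x for x in a[v,262:292]))
E
```

```text
[0.43145176 0.02980348 0.102     ] [0.42935898 0.02839181 0.077     ]
172  6  6  6  6  6  7  9 10 10  9  9  9  9  9  9  9  8  8  8  8  9 10 10 10  9  7  5  4  4  3
173  7  7  7  7  8  9 12 13 13 13 13 13 12 12 13 12 12 12 12 12 13 13 13 13 13 10  6  5  4  4
174  7  7  7  7  8 10 12 13 13 14 13 13 13 13 13 14 14 14 13 14 14 14 14 14 13 11  7  5  5  5
175  7  7  7  7  8 10 12 13 13 13 13 13 13 13 13 14 14 14 14 14 14 14 14 13 13  9  6  5  5  5
176  6  6  6  6  7  8 10 11 11 11 11 11 11 12 12 13 13 13 13 13 13 13 13 13 11  8  5  4  4  4
177  5  5  5  5  5  6  7  7  8  7  7  7  7  7  8  8  8  9  9  9  9  9  9  9  8  5  4  4  3  3
178  5  5  5  5  6  6  7  7  7  6  6  5  5  5  5  5  5  5  5  6  6  6  7  7  6  4  3  3  3  3
179  4  4  5  6  8  9 10 10 10  9  8  7  6  5  5  5  5  5  5  6  7  8  8  7  6  4  3  3  3  3
180  3  5  6  8 10 12 13 13 13 13 11  9  7  7  7  7  7  7  7  8 10 11 11  9  7  4  3  3  3  3
181  4  5  7  9 12 13 14 14 14 13 13 11  9  8  8  8  8  8  8 10 12 13 13 12  8  5  3  3  3  3
182  3  5  7 10 12 13 14 14 14 14 13 11  9  8  8  8  8  8  9 11 13 14 13 12  8  5  3  3  3  3
183  3  5  7 10 12 13 14 14 14 14 13 13 11 10  9  9  9 10 11 13 13 14 13 12  7  4  3  3  3  3
184  3  5  7 10 13 13 14 14 14 14 14 13 13 12 12 11 12 12 13 13 14 14 13 11  7  4  3  3  3  3
185  3  4  8 11 13 14 14 14 14 14 14 14 14 13 13 13 13 13 14 14 14 14 13 11  7  4  3  3  3  3
186  2  4  8 12 13 14 14 14 14 14 14 14 14 14 14 14 14 14 14 14 14 14 13 12  8  4  3  3  3  3
187  2  4  8 12 13 14 14 14 14 14 14 14 14 14 14 14 14 14 14 14 14 14 14 13  9  5  3  3  3  3
188  3  4  8 12 13 14 14 14 14 14 14 14 14 14 14 14 14 14 14 14 14 14 14 13 10  6  3  3  3  3
189  3  4  8 12 13 14 14 14 14 14 14 14 14 14 14 14 14 14 14 14 14 14 14 13 11  6  3  3  3  4
```

Call:
{"api": "jog_arm", "payload": {
  "turn": [
    [0,0,0],
    [0,0,0],
    [0,0,0],
    [0,0,0],
    [0,0,0],
    [0,0,0]
  ],
  "translation": [
    [-0.0015,0,0.015],
    [-0.0015,0,0.02],
    [-0.0015,0,0.025],
    [-0.0015,0,0.03],
    [-0.0015,0,0.032],
    [-0.0015,0,0.032]
  ],
  "grip": [0.5,0.5,0.5,0.5,0.5,0.5]
}}

```text
clock: 41.98
tool_pos: [0.4247, -0.0163, 0.0447]
eef_rot: [0.745, 0.668, -0.0, -0.0]
contact_force: [-0.7, 0.2, -0.8]
opening: 0.62
finger_force: 45.0
```

```bash
python3 - <<'E'
from h import *
a=cams.snapshot('side').sum(2)//52
for v in range(178,196): print(v,' '.join('%2d'%x for x in a[v,262:292]))
for d in models.place_of('side','plate_mid')[:1]: print(np.round(d['position'],4))
print(r.get_state()['contact_force'],r.get_state()['moment'],proj('side',(.429,.0258,.078)))
E
```

```text
178  3  3  3  3  3  3  3  3  3  3  3  3  3  3  3  3  3  3  3  3  3  4  6  6  7  7  6  5  4  4
179  3  3  3  3  3  3  3  3  3  3  3  3  3  3  3  3  3  3  3  3  3  4  4  5  5  5  5  5  4  4
180  3  3  3  3  3  3  3  3  3  3  3  3  3  3  3  3  3  3  3  3  3  3  3  3  3  3  4  4  4  4
181  3  4  3  3  3  3  3  3  3  4  4  4  3  3  3  3  3  3  3  3  3  3  4  3  3  3  3  3  3  3
182  5  5  5  5  5  5  6  6  6  6  6  6  6  6  6  6  6  5  5  5  6  6  6  6  6  5  4  3  3  3
183  6  7  7  7  7  7  9 10 11 11 11 11 11 10 10 10 10 10 10 10 10 10 11 10 10  8  6  4  4  4
184  7  7  7  7  8  9 11 13 13 13 13 13 13 13 13 13 13 13 13 13 13 13 13 13 13 11  8  5  4  4
185  7  7  8  7  8  9 12 13 13 14 14 14 14 14 14 14 14 14 14 14 14 14 14 14 13 12  8  5  5  5
186  6  7  7  7  7  8 10 12 13 13 13 13 13 13 13 13 13 13 13 13 13 13 13 13 13 11  7  5  4  4
187  5  5  5  6  6  6  8  9  9  9  9  9  9  9 10 10 10 10 10 11 11 11 11 12 11  9  6  4  4  3
188  4  5  5  5  5  5  6  6  6  6  6  6  6  6  6  7  7  7  7  7  7  8  8  8  8  7  4  3  3  3
189  4  4  4  5  6  7  7  8  8  8  7  7  6  5  5  5  5  5  5  6  6  7  7  7  7  5  3  3  3  3
190  3  4  4  6  8  9 11 11 11 11 11  9  7  6  6  6  6  6  6  6  8 10 10 10  8  5  4  3  3  3
191  3  3  5  7  9 12 13 13 13 13 13 12  9  8  7  7  7  7  7  8 11 13 13 13 10  6  4  3  3  3
192  3  4  5  7 10 13 13 14 14 14 14 13 11  9  8  8  7  7  8 10 12 13 14 13 10  6  4  3  3  3
193  3  4  5  8 11 13 14 14 14 14 14 13 13 11 10 10  9  9 10 12 13 14 14 13 10  6  3  3  3  3
194  3  3  5  8 11 13 14 14 14 14 14 14 13 13 13 12 12 12 13 13 14 14 14 13  9  5  3  3  3  3
195  3  3  5  8 12 13 14 14 14 14 14 14 14 14 14 13 13 13 14 14 14 14 14 13  9  5  3  3  3  3
[0.4315 0.0265 0.071 ]
[-0.64939254  0.361339   -0.92742161] [-0.11893436  0.0961546   0.0022657 ] [277.03228684 189.22706484]
```

Call:
{"api": "jog_arm", "payload": {
  "turn": [
    [0,0,0],
    [0,0,0],
    [0,0,0],
    [0,0,0],
    [0,0,0]
  ],
  "translation": [
    [0,0,0.005],
    [0,0,0.01],
    [0,0,0.014],
    [0,0,0.0165],
    [0,0,0.0165]
  ],
  "grip": [0.5,0.5,0.5,0.5,0.5]
}}

```text
clock: 42.7
tool_pos: [0.4249, -0.0163, 0.0283]
eef_rot: [0.745, 0.668, 0.0, 0.0]
contact_force: [-0.2, -0.1, 0.3]
opening: 0.623
finger_force: 45.0
```

Call:
{"api": "jog_arm", "payload": {
  "turn": [
    [0,0,0],
    [0,0,0],
    [0,0,0],
    [0,0,0],
    [0,0,0],
    [0,0,0],
    [0,0,0],
    [0,0,0],
    [0,0,0],
    [0,0,0],
    [0,0,0]
  ],
  "translation": [
    [0,0,0.001],
    [0,0,0.001],
    [0,0,0.001],
    [0,0,0.001],
    [0,0,0.001],
    [0,0,0.001],
    [0,0,-0.01],
    [0,0,-0.04],
    [0,0,-0.08],
    [0,0,-0.1],
    [0,0,-0.1]
  ],
  "grip": [0.5,0.35,0.25,0.1,0.05,0,0,0,0,0,0]
}}

```text
clock: 44.08
tool_pos: [0.4255, -0.0165, 0.1292]
eef_rot: [0.745, 0.667, 0.001, 0.001]
contact_force: [-0.6, -0.2, -0.5]
opening: 1.003
finger_force: 0.0
```

Call:
{"api": "jog_arm", "payload": {
  "turn": [
    [0,0,-1.679],
    [0,0,-1.679],
    [0,0,-1.679],
    [0,0,-1.679],
    [0,0,-1.679],
    [0,0,-1.679],
    [0,0,-1.679],
    [0,0,-1.679],
    [0,0,-1.679],
    [0,0,-1.679],
    [0,0,-1.679],
    [0,0,-1.679]
  ],
  "translation": [
    [-0.18,0.1,0],
    [-0.18,0.1,0],
    [-0.18,0.1,0],
    [-0.18,0.1,0],
    [-0.18,0.1,0],
    [-0.18,0.1,0],
    [-0.18,0.1,0],
    [-0.18,0.1,0],
    [-0.18,0.1,0],
    [-0.18,0.1,0],
    [-0.18,0.1,0],
    [-0.18,0.1,0]
  ],
  "grip": [0,0,0,0,0,0,0,0,0,0,0,0]
}}

```text
clock: 45.58
tool_pos: [0.5043, -0.2059, 0.1274]
eef_rot: [0.001, 1.0, 0.0, -0.001]
contact_force: [0.2, 0.3, 0.1]
opening: 0.998
finger_force: 0.0
```

```bash
python3 - <<'E'
from h import *
look('plate_mid',(.43,.025,.052),.052)
look('collar_mid',(.477,-.365,.012),.012)
for cam in ('top','side'):
    for d in models.place_of(cam,'collar_mid')+models.place_of(cam,'plate_mid'): print(cam,np.round(d['position'],4),round(d['p'],2))
a=cams.snapshot('side')[170:230,240:320]
b=cams.snapshot('side')[310:390,270:376]
cv2.imwrite('pics/c1.png',np.hstack([cv2.resize(a,(400,300),interpolation=cv2.INTER_CUBIC),cv2.resize(b,(398,300),interpolation=cv2.INTER_CUBIC)])[:,:,::-1])
E
```

```text
plate_mid top (array([0.4291, 0.0254, 0.052 ]), array([296.2, 239.2]), 730, 0.69)
plate_mid side (array([0.429 , 0.0227, 0.052 ]), array([277.7, 197.2]), 714, 0.82)
collar_mid top None
collar_mid side (array([ 0.4778, -0.3639,  0.012 ]), array([302., 341.]), 508, 0.65)
top [ 0.5673 -0.4402  0.0134] 0.77
top [0.4262 0.0219 0.0512] 0.57
side [ 0.4767 -0.3694  0.0122] 0.96
side [ 0.5696 -0.439   0.0077] 0.82
side [0.4302 0.0245 0.0514] 0.91
side [0.4294 0.0257 0.0259] 0.33
```

View pics/c1.png

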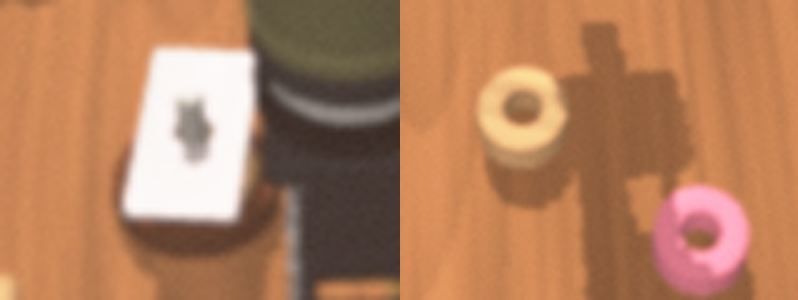

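Call:
{"api": "jog_arm", "payload": {
  "turn": [
    [0,0,0],
    [0,0,0],
    [0,0,0],
    [0,0,0],
    [0,0,0],
    [0,0,0]
  ],
  "translation": [
    [0.027,-0.16,0],
    [0.027,-0.16,0],
    [0.027,-0.16,0],
    [0.027,-0.16,0],
    [0.027,-0.16,0],
    [0.027,-0.16,0]
  ],
  "grip": [0,0,0,0,0,0]
}}

```text
clock: 47.02
tool_pos: [0.4782, -0.3643, 0.1286]
eef_rot: [-0.001, 1.0, 0.0, 0.0]
contact_force: [0.0, 0.7, -0.2]
opening: 1.001
finger_force: 0.0
```

```bash
python3 - <<'E'
from h import *
print(r.get_state()['tool_pos'])
look('collar_mid',(.477,-.365,.012),.012,('side',))
E
```

```text
[ 0.4781861  -0.36426547  0.12860268]
collar_mid side (array([ 0.4776, -0.3669,  0.012 ]), array([302. , 342.3]), 507, 0.67)
```

Call:
{"api": "jog_arm", "payload": {
  "turn": [
    [0,0,0],
    [0,0,0],
    [0,0,0],
    [0,0,0],
    [0,0,0],
    [0,0,0],
    [0,0,0],
    [0,0,0],
    [0,0,0],
    [0,0,0],
    [0,0,0],
    [0,0,0],
    [0,0,0]
  ],
  "translation": [
    [0,-0.001,0.05],
    [0,-0.001,0.09],
    [0,-0.001,0.12],
    [0,-0.001,0.135],
    [0,-0.001,0.14],
    [0,-0.001,0.14],
    [0,-0.001,0.14],
    [0,-0.001,0.14],
    [0,-0.001,0.14],
    [0,-0.001,0.14],
    [0,-0.001,0.14],
    [0,-0.001,0.14],
    [0,-0.001,0.14]
  ],
  "grip": [0,0,0,0,0,0,0.6,0.6,0.6,0.6,0.6,0.6,0.6],
  "force": 18
}}

```text
clock: 48.75
tool_pos: [0.4775, -0.3669, -0.0116]
eef_rot: [0.0, 1.0, 0.0, 0.0]
contact_force: [-1.2, 0.7, 2.2]
opening: 0.554
finger_force: 18.0
```

Call:
{"api": "jog_arm", "payload": {
  "turn": [
    [0,0,0],
    [0,0,0],
    [0,0,0],
    [0,0,0],
    [0,0,0],
    [0,0,0],
    [0,0,0],
    [0,0,0],
    [0,0,0],
    [0,0,0],
    [0,0,0],
    [0,0,0],
    [0,0,0],
    [0,0,0],
    [0,0,0],
    [0,0,0]
  ],
  "translation": [
    [0,0,-0.03],
    [0,0,-0.07],
    [0,0,-0.11],
    [0.048,0.392,-0.11],
    [0.048,0.392,-0.11],
    [0.048,0.392,-0.11],
    [0.048,0.392,-0.11],
    [0.048,0.392,-0.11],
    [0.048,0.392,-0.11],
    [0.048,0.392,-0.11],
    [0.048,0.392,-0.11],
    [0.048,0.392,-0.11],
    [0.048,0.392,-0.11],
    [0.048,0.392,-0.11],
    [0.048,0.392,-0.11],
    [0.048,0.392,-0.11]
  ],
  "grip": [0.6,0.6,0.6,0.6,0.6,0.6,0.6,0.6,0.6,0.6,0.6,0.6,0.6,0.6,0.6,0.6]
}}

```text
clock: 50.75
tool_pos: [0.4298, 0.0248, 0.0983]
eef_rot: [0.001, 1.0, 0.0, 0.0]
contact_force: [-0.6, 0.4, -0.8]
opening: 0.552
finger_force: 18.0
```

Call:
{"api": "jog_arm", "payload": {
  "turn": [
    [0,0,0],
    [0,0,0],
    [0,0,0],
    [0,0,0],
    [0,0,0],
    [0,0,0]
  ],
  "translation": [
    [0.0003,0,0.015],
    [0.0003,0,0.025],
    [0.0003,0,0.031],
    [0.0003,0,0.035],
    [0.0003,0,0.039],
    [0.0003,0,0.039]
  ],
  "grip": [0.6,0.6,0.6,0.6,0.6,0.6]
}}

```text
clock: 51.5
tool_pos: [0.4295, 0.025, 0.0592]
eef_rot: [0.0, 1.0, 0.0, -0.0]
contact_force: [-0.1, -0.5, -0.0]
opening: 0.549
finger_force: 18.0
```

Call:
{"api": "jog_arm", "payload": {
  "turn": [
    [0,0,0],
    [0,0,0],
    [0,0,0],
    [0,0,0],
    [0,0,0],
    [0,0,0],
    [0,0,0],
    [0,0,0],
    [0,0,0],
    [0,0,0],
    [0,0,0]
  ],
  "translation": [
    [0,0,0.006],
    [0,0,0.012],
    [0,0,0.0155],
    [0,0,0.0155],
    [0,0,0.0155],
    [0,0,0.0155],
    [0,0,0.0155],
    [0,0,0],
    [0,0,-0.05],
    [0,0,-0.1],
    [0,0,-0.1]
  ],
  "grip": [0.6,0.6,0.6,0.6,0.4,0.25,0.15,0.1,0.1,0.1,0]
}}

```text
clock: 52.88
tool_pos: [0.4314, 0.0258, 0.1622]
eef_rot: [0.001, 1.0, 0.0, 0.003]
contact_force: [0.4, -0.1, -0.3]
opening: 0.99
finger_force: 0.0
```

Call:
{"api": "jog_arm", "payload": {
  "turn": [
    [0,0,0],
    [0,0,0],
    [0,0,0],
    [0,0,0],
    [0,0,0],
    [0,0,0],
    [0,0,0]
  ],
  "translation": [
    [-0.15,-0.2,-0.03],
    [-0.15,-0.2,-0.03],
    [-0.15,-0.2,-0.03],
    [-0.15,-0.2,-0.03],
    [-0.15,-0.2,-0.03],
    [-0.15,-0.2,-0.03],
    [-0.15,-0.2,-0.03]
  ],
  "grip": [0,0,0,0,0,0,0]
}}

```text
clock: 53.75
tool_pos: [0.5784, -0.1736, 0.1888]
eef_rot: [-0.001, 1.0, 0.0, -0.001]
contact_force: [0.1, -0.2, 0.2]
opening: 1.002
finger_force: 0.0
```

```bash
python3 - <<'E'
from h import *
look('collar_mid',(.43,.025,.066),.066)
look('plate_mid',(.43,.025,.052),.052,('top',))
for cam in ('top','side'):
    for d in models.place_of(cam,'collar_mid'): print(cam,np.round(d['position'],4),round(d['p'],2))
save('side','fin.png',(240,165,320,225),8)
E
```

```text
collar_mid top (array([0.3922, 0.0297, 0.066 ]), array([294.4, 251.4]), 78, 0.16)
collar_mid side (array([0.4285, 0.0259, 0.066 ]), array([277.1, 192.5]), 342, 0.72)
plate_mid top (array([0.4321, 0.0635, 0.052 ]), array([283.5, 238.2]), 246, 0.95)
top [0.4261 0.0248 0.0518] 0.61
top [ 0.7109 -0.186   0.0159] 0.53
top [0.4295 0.0265 0.0675] 0.47
side [ 0.5691 -0.439   0.0107] 0.93
side [0.4313 0.0235 0.0632] 0.75
```

View pics/fin.png

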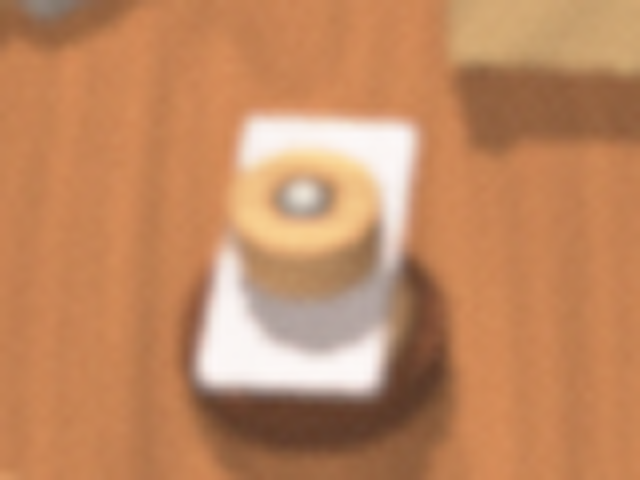

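The final crop shows the collar flat on the plate, with the pin tip centred in its hole at (303,197).

```bash
python3 -c "
from h import *
print(r.finish_job())"
```

```text
the job is handed in; nothing more can be done
None
```

The plinth is built and handed in at about 54 s: the 62, 54 and 46 mm rings (the only three present), then the plate and the wooden collar on the pin, all released; no verdict came back, but the last picture shows the collar flat on the plate with the pin centred in it.

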